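# Pack the microscope's spare optics into their foam case and close it

### The arm

A 6-joint arm with a two-finger parallel gripper is mounted at the origin on a cart in front of the work surface, level with it; the furniture and walls round the work are solid. World frame = base frame: x ahead of the robot, y to its left, z up, the work surface at z = 0. Lengths are in m, angles in rad, forces in N, time in s.
With the tool pointing down it reaches from about 0.35 to 1 m from the base axis. Payload 7.1 kg.
Tool frame: the origin (TCP) lies at the very end of the fingers, on their centre line; the grasp point (between the pads) lies 19 mm behind it (arm.pinch_z is the distance from the TCP to the grasp point, in m); z points along the fingers, y is the line along which they close (so a half turn about z gives the same grasp; the last joint's range is limited). The gripper opens to 85 mm and grips with 20 to 120 N. Pads are 22 mm wide; open, the fingers measure 114 mm over their backs; the gripper's body (76 mm by 85 mm) begins 54 mm behind the grasp point. The pads swing forward as they close: fully open they stand 13 mm farther back than shut.
Start: joints at [-1.15, 0.423, 1.63, -0, 1.089, -0.019], TCP at [0.266, -0.565, 0.209] pointing down, gripper open.
Joint ranges: [-3, 3], [-0.9, 2.11], [0.09, 2.58], [-1.31, 4.45], [0.11, 2.69], [-2.54, 2.54]. Speed limits (rad/s): [2.39, 2.39, 3.01, 3.14, 3.14, 3.14].

### API

Orientations are given as a rotation vector (axis times angle).
In Python, from workcell import arm, cams gives the robot as it stands.
- The arm moves only by the tool step_arm, never from a script. Its argument "targets" is a list of rows, each a list of 3 entries, a list of its own where there are three numbers: the shift along the tool's x, y, z in cm, then the turn, a rotation vector about the tool's x, y, z in rad, then the finger opening in cm, from 0 to 8.54. A call has 1 to 10 rows; each row shifts and turns the commanded pose from where the row before left it, along the tool's axes as they then stand; what a row does not reach is not made up. A row lasts 1/8 s, in which the tool goes at most 62.5 mm and 10.7 degrees, less where a joint would pass 70% of its speed; a pose out of reach is approached as far as the arm can. A call with a gripper value outside its range is refused whole. The fingers move at their own pace and stop on an object; "force" is the grip in N (left out, the last holds). Time passes only in rows, so rows that do not move let the fingers close. It gives the time, the measured TCP pose, the force, the opening and the grip force at its end, in the units of the state.
- arm.state(): the state, without advancing time (a new reading comes with each control period).
- cams.camera(name): name is "side" or "top" or "wrist"; returns a dict with "color" (384x512x3 uint8, blue, green, red), "depth" (384x512 float32, m along the optical axis (not along the pixel's ray), 0 where there is no reading), "vfov" (degrees; the focal length in pixels is half the picture's height over the tangent of half this angle, whatever the lens; pixels are square), "cx", "cy" (the principal point, pixels), "rvec" (rotation vector, rad) and "tvec" (3), from world to camera coordinates, as OpenCV has them. Camera axes: x right, y down, z forward; pixel columns grow to the right and rows downward; lengths in m; the calibration is good to about 2 mm. The wrist camera is an equidistant fisheye: a pixel r from the principal point sees the ray r / f radians off the axis. A picture is of the moment at which its call begins.
- arm.job_done(): hands the job in; it is judged then, once.
The state is a dict: "clock": time; "qpos": joint angles; "qd": joint speeds; "joint_efforts": joint torques, N m; "ee_pos": TCP position; "tool_rot": TCP orientation; "ft_force": force on the tool from outside, world axes, zero at the start; "moment": the same for the moment, N m; "opening": opening from 0.0 (shut) to 1.0 (fully open); "gripper_force": force on a finger pad.
Only numpy, scipy, OpenCV 4.12 (cv2) and the standard library are available. Lean on these libraries where they do the work, as an engineer would, in place of code of your own. Each camera call takes 0.05 s, during which the arm holds its last target. There are 200 camera calls.

### The job

Pack the four spare optics (the long objective, the short objective, the objective in its screw case and the filter cube) into the foam case, each upright and fully down in the recess cut for it: the big round recess takes the screw case, the deep small round one the long objective, the shallow small round one the short objective and the square one the filter cube. They are glass: set them down, do not drop them. Then put the cover on so that it sits flat on the tray's ledge all round, and leave the oil bottle, the mountant bottle and the coverslip box standing where they are.

Things in the scene. Friction and masses are not known exactly. Their poses are not given: they have to be found in the camera images.
- optics_case: Grey tray, fixed, 180 (x) x 194 (y) mm, its top a flat ledge 30 mm up, round a black foam block 146 x 160, top 40 up. Origin: centre of underside, z up. Recess centres (x, y) and floor heights, mm: big round, 53 wide, (34, 40), 6; deep small round, 40 wide, (34, -40), 24; shallow small round, 40 wide, (-34, 40), 32; square 46 x 50, (-34, -40), 32. Gaps between seated parts 24 to 50.
- cover: Loose grey cover, 164 (x) x 178 (y) mm, 45 high, open below, 42 deep inside, 3 mm walls, about 0.22 kg. Origin: centre of its lower edge, z up. Black handle bar on top, centred, along y: 14 wide (x), 84 long, 57 to 69 mm above the origin, pinched across x. Fits over the foam with 6 mm play each side, axes along the case's (half turn is as good); rests on the ledge: origin 30 mm above the case's.
- long_objective: The long spare objective, a white metal barrel, standing upright: 26 mm across, 46 mm high; nearly straight (24 to 26 mm) from 5 to 30 mm up, a cone above, foot 19 mm across. 0.11 kg. Origin: centre of the underside; z up.
- short_objective: The short spare objective, a white metal barrel with a blunter nose, standing upright: 26 mm across, 38 mm high, nearly straight (24 to 26 mm) from 5 to 30 mm up, blunt above, foot 19 mm across. 0.11 kg. Origin: centre of the underside; z up.
- screw_case: An objective in its closed screw case, standing upright: a cylinder 39 mm across and 64 mm high with a black foot (18 mm) and a pale translucent cap. 0.035 kg. Origin: centre of the underside; z up.
- filter_cube: The filter cube, a black block with coloured round glasses: 33 (x) x 38 (y) x 37 mm with the glass rims; its solid block is 31 (x) x 34 (y) x 34 mm, centred 1.5 mm towards +x and 1 mm towards +y of the origin. 0.06 kg. Origin: underside; z up. Yawed up to 0.5 rad.
- oil_bottle: Brown immersion oil bottle with a black cap, 25 mm across, 62 mm high; does not belong in the case, leave it. Origin: centre of the underside.
- mountant_bottle: Small white bottle with a green cap, 23 mm across, 50 mm high; does not belong in the case, leave it. Origin: centre of the underside.
- coverslip_box: Small pale box of cover glasses, 32 x 32 x 14 mm; does not belong in the case, leave it. Origin: centre of the underside.
There are look-alikes about, which are no part of the job. Leave any yellow look-alike of the filter_cube alone.

How it is judged:
By the outcome, as a careful person would: the job done as asked, in the order asked, and still so for the second after the job is handed in, with the robot touching nothing.
It also fails if it takes over 112 s, if anything falls off the work surface, if the arm or the gripper's body presses on something with over 40 N, if the wrist force passes 120 N, or if a joint passes its speed limit or range.

## Working session

There is one attempt and no reset: what is moved stays moved. The work goes in short steps, Python scripts to look and compute and a tool call to move; the robot and the scene stay as the last step left them, time stands still between calls to the robot, and variables do not carry over. Pictures are saved under pics/ and viewed, at most 14 in all, crops included, and the job is handed in when it is done.

Besides the shell and the picture viewer there is one more tool, called after "Request:" as name(argument=value, ...), one argument or row to a line, values as JSON. step_arm: Moves the arm, as the interface text tells. Its arguments: {"type":"object","properties":{"targets":{"type":"array"},"force":{"type":"number"}},"required":["targets"]}

```bash
ls; mkdir -p pics; cat > h.py <<'E'
import numpy as np, cv2
from workcell import arm, cams
R=lambda v: cv2.Rodrigues(np.array(v,float))[0]
def grab(n):
    c=cams.camera(n); c['f']=c['color'].shape[0]/2/np.tan(np.radians(c['vfov'])/2)
    c['R']=R(c['rvec']); c['t']=np.array(c['tvec']).ravel(); c['o']=-c['R'].T@c['t']; return c
def ray(c,u,v,fish=False):
    x,y=(u-c['cx'])/c['f'],(v-c['cy'])/c['f']
    if fish:
        r=np.hypot(x,y); s=np.sin(r)/max(r,1e-9); d=np.array([x*s,y*s,np.cos(r)])
    else: d=np.array([x,y,1.])
    return c['R'].T@d
def onz(c,u,v,z,fish=False):
    d=ray(c,u,v,fish); return c['o']+d*(z-c['o'][2])/d[2]
def cloud(c):
    h,w=c['depth'].shape; u,v=np.meshgrid(np.arange(w),np.arange(h)); D=c['depth']
    P=np.stack([(u-c['cx'])/c['f']*D,(v-c['cy'])/c['f']*D,D],-1)
    return (P-c['t'])@c['R']
E
python3 - <<'E'
from h import *
for n in ['top','side','wrist']:
    c=grab(n); cv2.imwrite(f'pics/{n}0.png',c['color']); print(n,c['o'].round(3),c['f'],c['cx'],c['cy'],c['R'].round(2).tolist())
    np.save(f'/tmp/{n}.npy',c,allow_pickle=True)
s=arm.state();print(s['ee_pos'],s['tool_rot'],R(s['tool_rot']).round(3),s['clock'],arm.pinch_z)
E
```

```text
pics
top [0.335 0.031 1.032] 379.015913559776 259.36842834198063 194.08149794257844 [[-0.14, -0.99, -0.0], [-0.97, 0.13, -0.21], [0.21, -0.02, -0.98]]
side [0.16 0.66 0.99] 391.6232053812529 249.41662569948556 193.51379624980592 [[-0.88, -0.47, -0.01], [-0.36, 0.7, -0.62], [0.29, -0.54, -0.79]]
wrist [ 0.338 -0.532  0.372] 297.3186396354542 252.1031584390932 188.54459739916007 [[0.43, -0.9, -0.0], [-0.86, -0.4, 0.31], [-0.28, -0.13, -0.95]]
[ 0.26593495 -0.56511656  0.20862776] [-3.06480788e+00 -6.85024902e-01  3.88815439e-04] [[ 0.905  0.426 -0.   ]
 [ 0.426 -0.905  0.001]
 [ 0.    -0.001 -1.   ]] 0.15 0.0187
```

View pics/top0.png

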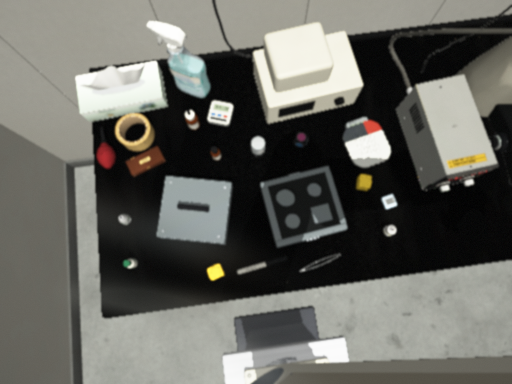

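View pics/side0.png

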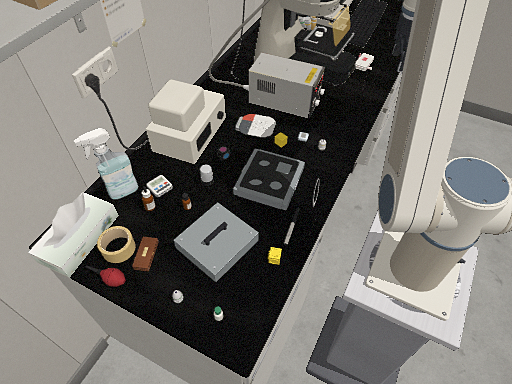

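Top view: the case is at (303,206) and the cover at (195,210). The candidates:
- Screw case: pale cylinder (258,145).
- Objectives: white barrels (124,218) and (390,230). The white-capped brown bottle at (192,119) and the green-capped bottle at (130,263) are not objectives.
- Filter cube: dark block (301,140). The yellow look-alikes are at (364,182) and (215,271).
- Coverslip box: (389,201).
- Oil bottle: (216,153).

Next I'll take a close crop montage to check these, and measure.

```bash
python3 - <<'E'
from h import *
t=np.load('/tmp/top.npy',allow_pickle=True).item(); s=np.load('/tmp/side.npy',allow_pickle=True).item()
T=[(124,218),(390,230),(258,145),(301,140),(303,206)]; S=[(178,296),(322,144),(206,173),(224,153),(270,178)]
def crop(c,u,v,r): return cv2.resize(c['color'][v-r:v+r,u-r:u+r],(150,150),interpolation=cv2.INTER_CUBIC)
cv2.imwrite('pics/crops.png',np.vstack([np.hstack([crop(c,u,v,16 if i<4 else 48) for i,(u,v) in enumerate(L)]) for c,L in((t,T),(s,S))]))
for nm,c in(('top',t),('side',s)):
    P=cloud(c); L=T if nm=='top' else S
    print(nm)
    for u,v in L[:4]:
        w=P[v-16:v+16,u-16:u+16].reshape(-1,3); D=c['depth'][v-16:v+16,u-16:u+16].ravel()
        w=w[D>0]; k=w[w[:,2]>.012]
        top=k[k[:,2]>np.percentile(k[:,2],97)-.006] if len(k) else k
        print((u,v),'n',len(k),'zmax',np.percentile(k[:,2],97).round(4) if len(k) else None,'tabz',np.median(w[w[:,2]<.012][:,2]).round(4),'mean top',top.mean(0).round(4),'ext',((k.max(0)+k.min(0))/2).round(4),(k.max(0)-k.min(0)).round(3))
    # cover & case
    for nm2,zl,zh in(('cover',.038,.052),('coverhandle',.058,.08),('foam/ledge',.022,.048),):
        reg=(P[...,0]>.25)&(P[...,0]<.6)&(P[...,2]>zl)&(P[...,2]<zh)&(c['depth']>0)
        n,lab,st,ce=cv2.connectedComponentsWithStats(reg.astype(np.uint8))
        for i in range(1,n):
            if st[i,4]>150 or (nm2=='coverhandle' and st[i,4]>25):
                q=P[lab==i]; r=cv2.minAreaRect((q[:,:2]*1000).astype(np.float32)); print(nm2,ce[i].round(),st[i,4],np.round(r[0],1),np.round(r[1],1),round(r[2],1),'z',np.median(q[:,2]).round(4))
E
```

```text
top
(124, 218) n 86 zmax 0.0475 tabz 0.0 mean top [0.5303 0.3755 0.0449] ext [0.5313 0.3751 0.0313] [0.024 0.023 0.036]
(390, 230) n 89 zmax 0.0394 tabz 0.0007 mean top [ 0.4035 -0.3251  0.0362] ext [ 0.4032 -0.3238  0.0267] [0.023 0.024 0.029]
(258, 145) n 224 zmax 0.0676 tabz 0.0006 mean top [ 0.6797 -0.008   0.0648] ext [ 0.679  -0.0072  0.0411] [0.039 0.037 0.057]
(301, 140) n 172 zmax 0.0384 tabz 0.0006 mean top [ 0.6899 -0.1301  0.0351] ext [ 0.6899 -0.1309  0.0267] [0.041 0.042 0.029]
cover [303. 205.] 2118 [ 500.4 -106.2] [146.6 160.3] 6.5 z 0.0407
cover [195. 212.] 3708 [528.1 182.8] [178.6 164.4] 76.5 z 0.0453
coverhandle [502. 143.] 166 [ 585.8 -656.6] [28.  49.6] 0.0 z 0.0649
coverhandle [437. 175.] 279 [ 523.2 -461.9] [152.1  63.9] 44.4 z 0.0722
coverhandle [193. 208.] 177 [527.9 182.3] [82.7 14.1] 76.4 z 0.0687
foam/ledge [421. 173.] 175 [ 544.1 -439.1] [107.9  33.5] 23.8 z 0.0347
foam/ledge [304. 207.] 4504 [ 500.4 -106.3] [187.7 194.7] 6.5 z 0.037
foam/ledge [364. 182.] 166 [ 542.4 -283.1] [33.1 36.9] 72.9 z 0.0349
foam/ledge [196. 212.] 3513 [528.1 182.8] [178.6 164.
[... 441 characters left out ...]
[0.11  0.123 0.056]
(224, 153) n 148 zmax 0.0636 tabz -0.0004 mean top [ 0.6721 -0.0186  0.0631] ext [ 0.715  -0.0957  0.0395] [0.1   0.172 0.055]
cover [269. 174.] 983 [ 499.1 -104.1] [146.4 164. ] 6.3 z 0.0401
cover [218. 238.] 2830 [526.9 183.6] [179.3 165.3] 76.3 z 0.0447
coverhandle [335.  62.] 638 [ 523.1 -751.9] [158.5 153.2] 89.6 z 0.0737
coverhandle [305. 101.] 202 [ 521.4 -463.6] [158.3  73.4] 46.7 z 0.0703
coverhandle [215. 232.] 149 [526.6 184.2] [82.7 14.3] 76.5 z 0.0677
foam/ledge [298. 109.] 165 [ 538.9 -442.2] [115.1  49.4] 29.8 z 0.0347
foam/ledge [270. 176.] 2485 [ 498.4 -105.5] [186.4 200.4] 7.5 z 0.0362
foam/ledge [218. 240.] 2944 [526.4 183.7] [179.6 166.1] 76.5 z 0.0445
```

View pics/crops.png

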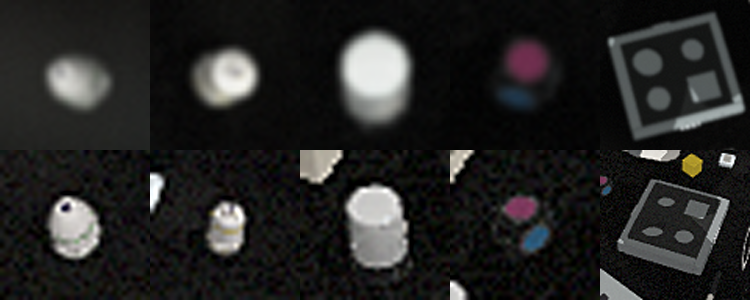

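View pics/wrist0.png

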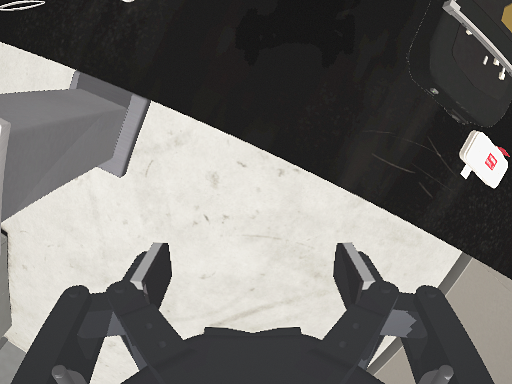

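The crops confirm the choice: the long barrel is at top (124,218), the short at (390,230), the pale cap at (258,145) and the black cube at (301,140), with a magenta glass on top and a blue one facing -x. The big recess is upper left and the square lower right, so the case yaw is about +6.5°. In the wrist view the gripper is clear and nothing is close.

One last measurement before moving: the cube's yaw and any nearby obstacles.

```bash
cat >> h.py <<'E'
def go(xyz,yaw=None,n=6,tcp=None,psi=None):
    "rows (cm) in tool axes to bring the TCP to xyz, tool x at yaw (deg), tool down"
    s=arm.state(); M=R(s['tool_rot']); p=np.array(s['ee_pos']) if tcp is None else np.array(tcp); ps=np.degrees(np.arctan2(M[1,0],M[0,0])) if psi is None else psi
    yaw=ps if yaw is None else yaw; d=(np.array(xyz)-p)/n; out=[]
    for i in range(n):
        a=np.radians(ps+(yaw-ps)*i/n); out.append([round(100*(np.cos(a)*d[0]+np.sin(a)*d[1]),2),round(100*(np.sin(a)*d[0]-np.cos(a)*d[1]),2),round(-100*d[2],2)])
    print('t',round(s['clock'],2),'p',np.round(p,4),'yaw',round(ps,2),'tilt',np.round(M[:2,2],4),'turn/row',round(-np.radians(yaw-ps)/n,4)); print(out if yaw!=ps else (out[0],'x',n,'total',np.round(np.array(out[0])*n,2)))
E
python3 - <<'E'
from h import *
t=np.load('/tmp/top.npy',allow_pickle=True).item()
P=cloud(t); ok=t['depth']>0
m=ok&(abs(P[...,0]-.69)<.035)&(abs(P[...,1]+.13)<.035)&(P[...,2]>.026)&(P[...,2]<.05)
q=P[m]; r=cv2.minAreaRect((q[:,:2]*1000).astype(np.float32)); print('cube',m.sum(),r)
m=ok&(P[...,1]>-.25)&(P[...,1]<.08)&(P[...,0]>.72)&(P[...,2]>.03); q=P[m]
for z0 in(.03,.06,.1,.15): k=q[q[:,2]>z0]; print(z0,len(k),k[:,0].min().round(3) if len(k) else '')
for y0 in np.arange(-.24,.08,.04): k=q[(abs(q[:,1]-y0)<.02)]; print(round(y0,2),k[:,0].min().round(3) if len(k) else '',k[:,2].max().round(3) if len(k) else '')
go([.4025,-.323,.11],96.5,8)
E
```

```text
cube 151 ((688.6720581054688, -131.19483947753906), (36.39930725097656, 34.0506706237793), 67.50727081298828)
0.03 11178 0.751
0.06 10543 0.751
0.1 9172 0.752
0.15 5390 0.785
-0.24 0.757 0.179
-0.2 0.766 0.207
-0.16 0.757 0.208
-0.12 0.753 0.208
-0.08 0.751 0.209
-0.04 0.751 0.217
0.0 0.97 0.223
0.04 0.959 0.272
t 0.15 p [ 0.2659 -0.5651  0.2086] yaw 25.2 tilt [-0.0005  0.0011] turn/row -0.1556
[[np.float64(2.83), np.float64(-2.01), np.float64(1.23)], [np.float64(3.11), np.float64(-1.55), np.float64(1.23)], [np.float64(3.31), np.float64(-1.05), np.float64(1.23)], [np.float64(3.44), np.float64(-0.52), np.float64(1.23)], [np.float64(3.47), np.float64(0.02), np.float64(1.23)], [np.float64(3.43), np.float64(0.55), np.float64(1.23)], [np.float64(3.3), np.float64(1.08), np.float64(1.23)], [np.float64(3.1), np.float64(1.58), np.float64(1.23)]]
```

Request:
step_arm(
  targets=[
    [[2.83, -2.01, 1.23], [0, 0, -0.1556], 8.5],
    [[3.11, -1.55, 1.23], [0, 0, -0.1556], 8.5],
    [[3.31, -1.05, 1.23], [0, 0, -0.1556], 7],
    [[3.44, -0.52, 1.23], [0, 0, -0.1556], 6],
    [[3.47, 0.02, 1.23], [0, 0, -0.1556], 6],
    [[3.43, 0.55, 1.23], [0, 0, -0.1556], 6],
    [[3.3, 1.08, 1.23], [0, 0, -0.1556], 6],
    [[3.1, 1.58, 1.23], [0, 0, -0.1556], 6],
    [[0, 0, 0], [0, 0, 0], 6],
  ],
  force=30,
)

```text
clock: 1.27
ee_pos: [0.4026, -0.3211, 0.1098]
tool_rot: [-2.086, -2.346, -0.0]
ft_force: [0.8, 0.4, -0.3]
opening: 0.703
gripper_force: 0.0
```

```bash
python3 - <<'E'
from h import *
c=grab('wrist'); cv2.imwrite('pics/w1.png',c['color'])
go([.4025,-.323,.012],96.5,5)
g=cv2.cvtColor(c['color'],cv2.COLOR_BGR2GRAY); u0=None
M=R(arm.state()['tool_rot']);p=np.array(arm.state()['ee_pos'])
D=c['depth']; v,u=np.mgrid[0:384:1,0:512:1]
x,y=(u-c['cx'])/c['f'],(v-c['cy'])/c['f']; r=np.hypot(x,y)+1e-9; s=np.tan(r)/r
W=(np.stack([x*s*D,y*s*D,D],-1)-c['t'])@c['R']
k=W[(D>0)&(W[...,2]>.015)&(np.hypot(W[...,0]-.4025,W[...,1]+.323)<.035)&(W[...,2]<.05)]
print(len(k),k.mean(0),(k.max(0)+k.min(0))/2,k.max(0)-k.min(0))
E
```

```text
t 1.32 p [ 0.4026 -0.3225  0.1104] yaw 96.57 tilt [-0.001   0.0007] turn/row 0.0002
[[np.float64(-0.01), np.float64(-0.0), np.float64(1.97)], [np.float64(-0.01), np.float64(-0.0), np.float64(1.97)], [np.float64(-0.01), np.float64(-0.0), np.float64(1.97)], [np.float64(-0.01), np.float64(-0.0), np.float64(1.97)], [np.float64(-0.01), np.float64(-0.0), np.float64(1.97)]]
698 [ 0.40244115 -0.32266033  0.03177001] [ 0.40226749 -0.32503115  0.02660928] [0.02537702 0.0237209  0.02313819]
```

View pics/w1.png

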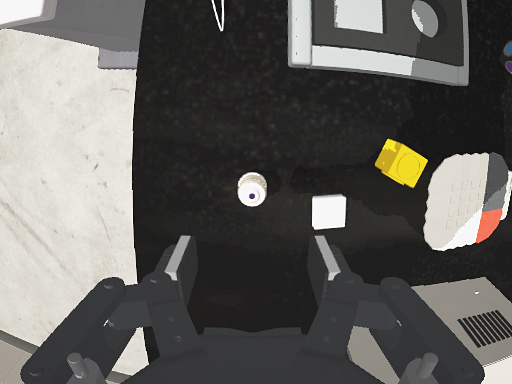

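The wrist view shows the short barrel at (252,190), midway between the fingers, and the coverslip box clear at (328,212).

Request:
step_arm(
  targets=[
    [[0, 0, 2.5], [0, 0, 0], 5],
    [[0, 0, 2.5], [0, 0, 0], 5],
    [[0, 0, 2.5], [0, 0, 0], 5],
    [[0, 0, 1.5], [0, 0, 0], 5],
    [[0, 0, 0.8], [0, 0, 0], 5],
    [[0, 0, 0], [0, 0, 0], 2.2],
    [[0, 0, 0], [0, 0, 0], 2.0],
    [[0, 0, 0], [0, 0, 0], 2.0],
    [[0, 0, 0], [0, 0, 0], 2.0],
    [[0, 0, 0], [0, 0, 0], 2.0],
  ],
)

```text
clock: 2.58
ee_pos: [0.4027, -0.3234, 0.013]
tool_rot: [2.091, 2.344, 0.0]
ft_force: [-0.8, -1.0, -0.4]
opening: 0.235
gripper_force: 0.0
```

```bash
cat >> h.py <<'E'
CASE=np.array([.4995,-.105]); CY=np.radians(6.5)
def slot(x,y): return CASE+np.array([[np.cos(CY),-np.sin(CY)],[np.sin(CY),np.cos(CY)]])@[x,y]
E
python3 - <<'E'
from h import *
s=arm.state(); p=s['ee_pos']; print(p,s['opening'],s['gripper_force'],s['ft_force'])
for n,a in dict(scr=(.034,.04),long=(.034,-.04),short=(-.034,.04),cube=(-.034,-.04)).items(): print(n,slot(*a).round(4))
q=slot(-.034,.04); p=p+np.array([0,0,.1]); go([*q,p[2]],None,7,tcp=p)
E
```

```text
[ 0.40271088 -0.32343845  0.01304075] 0.23492667657289698 0.0 [-0.77244096 -1.03660155 -0.35916882]
scr [ 0.5288 -0.0614]
long [ 0.5378 -0.1409]
short [ 0.4612 -0.0691]
cube [ 0.4702 -0.1486]
t 2.58 p [ 0.4027 -0.3234  0.113 ] yaw 96.52 tilt [ 0.0003 -0.0002] turn/row -0.0
([np.float64(3.51), np.float64(1.24), np.float64(-0.0)], 'x', 7, 'total', array([24.57,  8.68, -0.  ]))
```

Request:
step_arm(
  targets=[
    [[0, 0, 0], [0, 0, 0], 0.5],
    [[0, 0, 0], [0, 0, 0], 0.5],
  ],
)

```text
clock: 2.82
ee_pos: [0.4047, -0.3253, 0.0152]
tool_rot: [2.088, 2.34, -0.0]
ft_force: [1.4, -1.8, -0.1]
opening: 0.057
gripper_force: 0.0
```

```bash
python3 - <<'E'
from h import *
print(arm.state()['opening'],arm.state()['gripper_force'])
c=grab('wrist'); cv2.imwrite('pics/w2.png',c['color'][100:384,100:420])
E
```

```text
0.057402594228446825 0.0
```

View pics/w2.png

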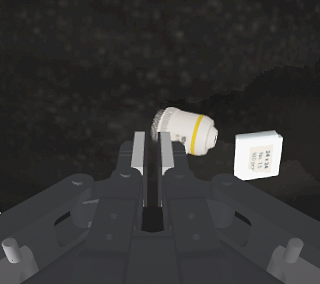

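The gripper closed on nothing. In the crop the objective lies on its side at about (190,130), in front of the fingers, with its nose towards the coverslip box. I'll lift straight up and measure it.

Request:
step_arm(
  targets=[
    [[0, 0, -1], [0, 0, 0], 0.5],
    [[0, 0, -3], [0, 0, 0], 0.5],
    [[0, 0, -4], [0, 0, 0], 2],
    [[0, 0, -4], [0, 0, 0], 5],
    [[0, 0, 0], [0, 0, 0], 5],
    [[0, 0, 0], [0, 0, 0], 5],
  ],
)

```text
clock: 3.62
ee_pos: [0.4022, -0.323, 0.1326]
tool_rot: [-2.091, -2.344, 0.0]
ft_force: [-0.3, 0.3, -0.9]
opening: 0.58
gripper_force: 0.0
```

```bash
cat >> h.py <<'E'
def wcloud(c):
    D=c['depth']; v,u=np.mgrid[0:384,0:512]; x,y=(u-c['cx'])/c['f'],(v-c['cy'])/c['f']; r=np.hypot(x,y)+1e-9; s=np.tan(r)/r
    return (np.stack([x*s*D,y*s*D,D],-1)-c['t'])@c['R']
E
python3 - <<'E'
from h import *
for i in range(3): s=arm.state(); print(s['ee_pos'],s['tool_rot'])
c=grab('wrist'); W=wcloud(c); D=c['depth']; cv2.imwrite('pics/w3.png',cv2.resize(c['color'][120:260,180:370],None,fx=3,fy=3,interpolation=cv2.INTER_CUBIC))
s=arm.state(); print(s['ee_pos'])
m=(D>0)&(W[...,2]>.006)&(W[...,2]<.06)&(np.hypot(W[...,0]-.42,W[...,1]+.32)<.1)
n,l,st,ce=cv2.connectedComponentsWithStats(m.astype(np.uint8))
for i in range(1,n):
    if st[i,4]>60: q=W[l==i]; print(ce[i].round(),st[i,4],cv2.minAreaRect((q[:,:2]*1000).astype(np.float32)),'zmax',np.percentile(q[:,2],97).round(4),np.median(c['color'][l==i],0))
E
```

```text
[ 0.40217215 -0.32301702  0.13261196] [-2.09111841e+00 -2.34381432e+00  3.40674898e-05]
[ 0.40217215 -0.32301702  0.13261196] [-2.09111841e+00 -2.34381432e+00  3.40674898e-05]
[ 0.40217215 -0.32301702  0.13261196] [-2.09111841e+00 -2.34381432e+00  3.40674898e-05]
[ 0.40188089 -0.3227616   0.13203585]
[280. 184.] 860 ((431.38189697265625, -327.6709289550781), (37.243900299072266, 24.947723388671875), 5.862795829772949) zmax 0.025 [245. 246. 247.]
[324. 202.] 888 ((480.36578369140625, -343.1856384277344), (31.943620681762695, 31.851131439208984), 11.141768455505371) zmax 0.0146 [247. 247. 247.]
```

View pics/w3.png

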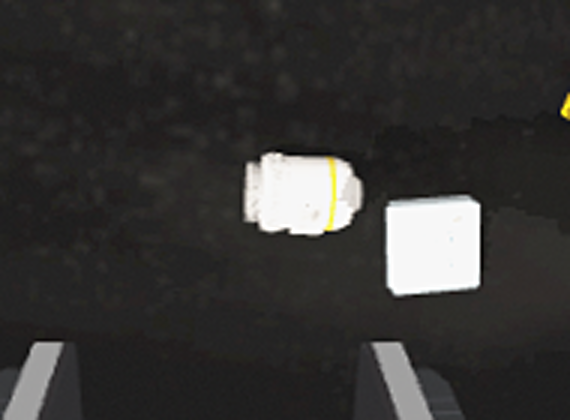

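The objective lies along world x: foot at crop (250,195), nose at (355,195), about 25 mm from the coverslip box. Before retrying I need to know where the finger pads really are relative to the reported TCP.

```bash
python3 - <<'E'
from h import *
c=grab('wrist'); W=wcloud(c); D=c['depth']; s=arm.state(); M=R(s['tool_rot']); p=np.array(s['ee_pos'])
print(p, 'cam in tool',((c['o']-p)@M).round(4), 'axis',(c['R'][2]@M).round(3))
T=(W-p)@M
for nm,sl in(('L',slice(120,245)),('R',slice(260,400))):
    m=np.zeros(D.shape,bool); m[200:330,sl]=True; m&=(D>0)&(T[...,2]<.03)&(T[...,2]>-.045)&(abs(T[...,0])<.06)
    q=T[m]; 
    if len(q):
        i=q[:,2]>np.percentile(q[:,2],98)-.003
        print(nm,len(q),'tip z',np.percentile(q[:,2],[90,98,100]).round(4),'x rng tip',q[i,0].min().round(4),q[i,0].max().round(4),'y',q[i,1].min().round(4),q[i,1].max().round(4),'med depth',np.median(D[m]).round(3))
print(D[230:330:10,215:235:5].round(3))
E
```

```text
[ 0.40179703 -0.32268665  0.13172378] cam in tool [ 0.0794 -0.0002 -0.1642] axis [-0.312  0.     0.95 ]
L 603 tip z [-0.0297 -0.0267 -0.0245] x rng tip -0.011 0.0106 y -0.0318 -0.0247 med depth 0.144
R 600 tip z [-0.0297 -0.0267 -0.0248] x rng tip -0.0107 0.0104 y 0.0244 0.0313 med depth 0.144
[[0.327 0.    0.326 0.327]
 [0.331 0.331 0.332 0.331]
 [0.335 0.334 0.336 0.336]
 [0.34  0.34  0.34  0.339]
 [0.342 0.344 0.344 0.344]
 [0.349 0.349 0.348 0.348]
 [0.355 0.354 0.353 0.352]
 [0.359 0.358 0.357 0.358]
 [0.364 0.364 0.364 0.364]
 [0.37  0.37  0.37  0.369]]
```

At 50 mm opening the fingertips read about 25 mm behind the reported TCP, so I closed on the nose. I'll measure this at the openings I plan to use.

Request:
step_arm(
  targets=[
    [[0, 0, 0], [0, 0, 0], 2.5],
    [[0, 0, 0], [0, 0, 0], 2.5],
    [[0, 0, 0], [0, 0, 0], 2.5],
  ],
)

```text
clock: 4.1
ee_pos: [0.4025, -0.3233, 0.1324]
tool_rot: [-2.091, -2.344, 0.0]
ft_force: [0.6, 0.0, 0.2]
opening: 0.296
gripper_force: 0.0
```

```bash
cat > tip.py <<'E'
from h import *
c=grab('wrist'); W=wcloud(c); D=c['depth']; s=arm.state(); M=R(s['tool_rot']); p=np.array(s['ee_pos'])
T=(W-p)@M; print(p,s['opening'])
m=np.zeros(D.shape,bool); m[190:340,100:400]=True; m&=(D>0)&(D<.25)&(abs(T[...,0])<.013)&(abs(T[...,1])<.06)
for sg in(-1,1):
    q=T[m&(sg*T[...,1]>0)]; print(len(q),np.percentile(q[:,2],[50,95,98,100]).round(4)); 
    for a in np.arange(-.06,.0,.005):
        k=q[abs(q[:,2]-a)<.0025]; 
        if len(k)>3: print(a.round(3),len(k),'x',k[:,0].min().round(3),k[:,0].max().round(3),'y',k[:,1].min().round(3),k[:,1].max().round(3))
v,u=np.nonzero(m); print(v.min(),v.max())
E
python3 tip.py
```

```text
[ 0.4024974  -0.32330327  0.13254899] 0.295356416194249
6890 [-0.0776 -0.0377 -0.0307 -0.0214]
-0.06 312 x -0.012 0.013 y -0.03 -0.012
-0.055 151 x -0.012 0.011 y -0.026 -0.012
-0.05 189 x -0.011 0.011 y -0.026 -0.012
-0.045 188 x -0.011 0.011 y -0.026 -0.012
-0.04 176 x -0.011 0.011 y -0.026 -0.012
-0.035 150 x -0.012 0.011 y -0.026 -0.013
-0.03 128 x -0.011 0.011 y -0.026 -0.013
-0.025 56 x -0.01 0.011 y -0.019 -0.013
-0.02 6 x 0.002 0.006 y -0.013 -0.013
6731 [-0.0774 -0.0373 -0.0305 -0.0208]
-0.06 302 x -0.012 0.012 y 0.012 0.03
-0.055 157 x -0.011 0.011 y 0.012 0.026
-0.05 188 x -0.011 0.011 y 0.012 0.026
-0.045 188 x -0.011 0.011 y 0.012 0.026
-0.04 180 x -0.011 0.011 y 0.012 0.026
-0.035 159 x -0.011 0.011 y 0.012 0.026
-0.03 126 x -0.011 0.011 y 0.012 0.025
-0.025 55 x -0.01 0.011 y 0.012 0.019
-0.02 6 x 0.001 0.006 y 0.012 0.012
232 339
```

The pads really end 21 mm behind the stated TCP, so I'll work from a point on the tool at z = -g. To right the short objective I'll do the following:
- Grip it lying, with the tool tilted 35° back towards the robot.
- Carry it to its recess, turning so the tool ends tilted 55° and the barrel is upright.

```bash
cat >> h.py <<'E'
from scipy.spatial.transform import Rotation as Ro
def pose(yaw,tilt=0):
    "tool x heading yaw, tilted by tilt deg about tool y"
    return Ro.from_euler('z',yaw,degrees=True)*Ro.from_euler('x',180,degrees=True)*Ro.from_euler('y',tilt,degrees=True)
def plan(pt,yaw,tilt=0,n=8,g=.029,start=None,g0=None):
    "bring the tool point (0,0,-g) to pt, rows of equal turn; start=(pt,yaw,tilt) or as it stands"
    s=arm.state(); e=np.array([0,0,-1.])
    if start: Rs=pose(*start[1:]); ps=np.array(start[0])
    else: Rs=Ro.from_rotvec(s['tool_rot']); ps=np.array(s['ee_pos'])+Rs.apply(e*g)
    Re=pose(yaw,tilt); w=(Rs.inv()*Re).as_rotvec()/n; pt=np.array(pt)
    print('t',round(s['clock'],2),'F',np.round(s['ft_force'],1),'op',round(s['opening'],3),'tool pt',ps.round(4),'yaw/tilt err deg',np.degrees((Rs.inv()*Re).as_rotvec()).round(2))
    P=lambda i:(Rs*Ro.from_rotvec(w*i)),
    rows=[]
    for i in range(n):
        A=Rs*Ro.from_rotvec(w*i); B=Rs*Ro.from_rotvec(w*(i+1))
        pa=ps+(pt-ps)*i/n-A.apply(e*g); pb=ps+(pt-ps)*(i+1)/n-B.apply(e*g); rows.append((100*A.inv().apply(pb-pa)).round(2).tolist())
    print('turn/row',w.round(4).tolist())
    print(rows if np.abs(w).max()>1e-3 else ('total',(np.array(rows[0])*n).round(2).tolist(),'x1 of',n))
E
python3 - <<'E'
from h import *
print(slot(-.034,.04))
plan([.4368,-.3271,.10],5.9,-35,11)
plan([.4368,-.3271,.0128],5.9,-35,5,start=([.4368,-.3271,.10],5.9,-35))
E
```

```text
[ 0.46119043 -0.06910604]
t 4.15 F [0.4 0.2 0.2] op 0.295 tool pt [ 0.4025 -0.3233  0.1615] yaw/tilt err deg [ 27.57 -27.3   87.54]
turn/row [0.0437, -0.0433, 0.1389]
[[-0.19, 0.17, 0.55], [-0.12, 0.2, 0.54], [-0.05, 0.22, 0.52], [0.03, 0.23, 0.5], [0.1, 0.22, 0.48], [0.17, 0.21, 0.45], [0.23, 0.19, 0.43], [0.29, 0.15, 0.4], [0.35, 0.11, 0.37], [0.39, 0.06, 0.34], [0.43, -0.0, 0.31]]
t 4.15 F [0.4 0.2 0.2] op 0.295 tool pt [ 0.4368 -0.3271  0.1   ] yaw/tilt err deg [0. 0. 0.]
turn/row [0.0, 0.0, 0.0]
('total', [5.0, -0.0, 7.15], 'x1 of', 5)
```

Request:
step_arm(
  targets=[
    [[-0.19, 0.17, 0.55], [0.0437, -0.0433, 0.1389], 5],
    [[-0.12, 0.2, 0.54], [0.0437, -0.0433, 0.1389], 5],
    [[-0.05, 0.22, 0.52], [0.0437, -0.0433, 0.1389], 5],
    [[0.03, 0.23, 0.5], [0.0437, -0.0433, 0.1389], 5],
    [[0.1, 0.22, 0.48], [0.0437, -0.0433, 0.1389], 5],
    [[0.17, 0.21, 0.45], [0.0437, -0.0433, 0.1389], 5],
    [[0.23, 0.19, 0.43], [0.0437, -0.0433, 0.1389], 5],
    [[0.29, 0.15, 0.4], [0.0437, -0.0433, 0.1389], 5],
    [[0.35, 0.11, 0.37], [0.0437, -0.0433, 0.1389], 5],
    [[0.39, 0.06, 0.34], [0.0437, -0.0433, 0.1389], 5],
  ],
)

```text
clock: 5.4
ee_pos: [0.4188, -0.3296, 0.0812]
tool_rot: [2.965, 0.373, -0.869]
ft_force: [-0.0, 0.3, -1.0]
opening: 0.586
gripper_force: 0.0
```

Request:
step_arm(
  targets=[
    [[0.43, 0, 0.31], [0.0437, -0.0433, 0.1389], 5],
    [[0, 0, 0], [0, 0, 0], 5],
    [[0, 0, 0], [0, 0, 0], 5],
  ],
)

```text
clock: 5.78
ee_pos: [0.4201, -0.329, 0.0765]
tool_rot: [2.963, 0.157, -0.932]
ft_force: [-0.8, -0.0, -0.2]
opening: 0.586
gripper_force: 0.0
```

```bash
python3 - <<'E'
from h import *
print(arm.state()['qpos'])
plan([.4368,-.3271,.0128],5.9,-35,5)
c=grab('side'); P=cloud(c); m=(c['depth']>0)&(P[...,2]>.06)&(P[...,2]<.3)&(np.hypot(P[...,0]-.45,P[...,1]+.327)<.1); q=P[m]; print(len(q), q[:,2].min() if len(q) else '')
cv2.imwrite('pics/s4.png',cv2.resize(c['color'][70:220,230:430],None,fx=3,fy=3))
E
```

```text
[-0.49123537  0.73620952  1.58791731 -0.33527729  1.35397911  1.13702054]
t 5.78 F [-0.8 -0.  -0.2] op 0.586 tool pt [ 0.4367 -0.3273  0.1003] yaw/tilt err deg [ 0.05 -0.07  0.15]
turn/row [0.0002, -0.0002, 0.0005]
('total', [5.0, -0.0, 7.15], 'x1 of', 5)
1263 0.0921029496674861
```

View pics/s4.png

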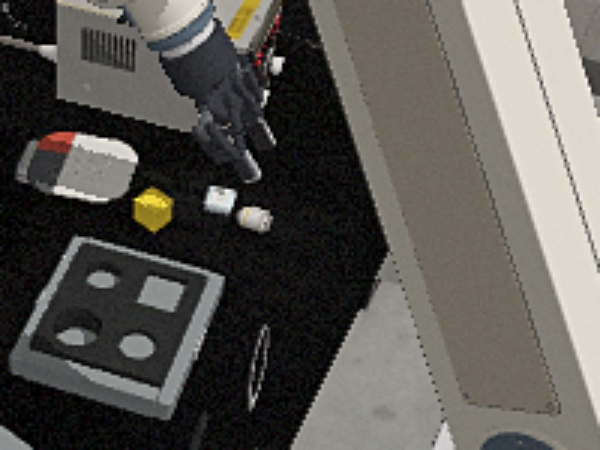

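The side view shows the tilted open fingers above the lying barrel at crop (255,218). The lowest finger point reads z = 0.092, which confirms the 21 mm offset. Descending and gripping.

Request:
step_arm(
  targets=[
    [[1.5, 0, 2.15], [0, 0, 0], 5],
    [[1.5, 0, 2.15], [0, 0, 0], 5],
    [[1.25, 0, 1.79], [0, 0, 0], 5],
    [[0.75, 0, 1.06], [0, 0, 0], 5],
    [[0, 0, 0], [0, 0, 0], 5],
    [[0, 0, 0], [0, 0, 0], 2],
    [[0, 0, 0], [0, 0, 0], 1.8],
    [[0, 0, 0], [0, 0, 0], 1.8],
    [[0, 0, 0], [0, 0, 0], 1.8],
  ],
  force=30,
)

```text
clock: 6.95
ee_pos: [0.421, -0.3295, -0.01]
tool_rot: [2.963, 0.152, -0.931]
ft_force: [1.7, 0.3, 5.8]
opening: 0.267
gripper_force: 29.9
```

```bash
python3 - <<'E'
from h import *
print(arm.state()['gripper_force'])
plan([.4368,-.3271,.11],5.9,-35,4)
S=slot(-.034,.04); z=.032+.024
A=[.46,-.18,.15]
plan(A,100,-45,9,start=([.4368,-.3271,.11],5.9,-35))
plan([*S,.10],186.5,-55,9,start=(A,100,-45))
E
```

```text
29.918179355445318
t 6.95 F [1.7 0.3 5.8] op 0.267 tool pt [ 0.4375 -0.3277  0.0138] yaw/tilt err deg [ 0.08 -0.1  -0.03]
turn/row [0.0003, -0.0004, -0.0001]
('total', [-5.56, -0.08, -7.84], 'x1 of', 4)
t 6.95 F [1.7 0.3 5.8] op 0.267 tool pt [ 0.4368 -0.3271  0.11  ] yaw/tilt err deg [-60.55  -7.64 -72.16]
turn/row [-0.1174, -0.0148, -0.1399]
[[0.07, -1.26, -0.63], [0.28, -1.15, -0.81], [0.46, -0.99, -0.98], [0.62, -0.79, -1.14], [0.75, -0.55, -1.27], [0.83, -0.28, -1.37], [0.88, 0.0, -1.44], [0.89, 0.3, -1.47], [0.85, 0.59, -1.48]]
t 6.95 F [1.7 0.3 5.8] op 0.267 tool pt [ 0.46 -0.18  0.15] yaw/tilt err deg [-66.33  -8.02 -55.66]
turn/row [-0.1286, -0.0156, -0.1079]
[[1.22, 0.6, -0.49], [1.18, 0.79, -0.47], [1.12, 0.97, -0.42], [1.04, 1.14, -0.35], [0.95, 1.28, -0.26], [0.84, 1.41, -0.14], [0.72, 1.5, -0.02], [0.6, 1.57, 0.12], [0.47, 1.6, 0.27]]
```

Request:
step_arm(
  targets=[
    [[-1, 0, -1.4], [0, 0, 0], 1.8],
    [[-1.5, 0, -2.1], [0, 0, 0], 1.8],
    [[-1.6, 0, -2.2], [0, 0, 0], 1.8],
    [[-1.5, 0, -2.1], [0, 0, 0], 1.8],
    [[0, 0, 0], [0, 0, 0], 1.8],
  ],
)

```text
clock: 7.58
ee_pos: [0.4204, -0.3299, 0.0875]
tool_rot: [2.963, 0.152, -0.927]
ft_force: [0.4, -0.6, -1.3]
opening: 0.269
gripper_force: 29.6
```

Request:
step_arm(
  targets=[
    [[0.07, -1.26, -0.63], [-0.1174, -0.0148, -0.1399], 1.8],
    [[0.28, -1.15, -0.81], [-0.1174, -0.0148, -0.1399], 1.8],
    [[0.46, -0.99, -0.98], [-0.1174, -0.0148, -0.1399], 1.8],
    [[0.62, -0.79, -1.14], [-0.1174, -0.0148, -0.1399], 1.8],
    [[0.75, -0.55, -1.27], [-0.1174, -0.0148, -0.1399], 1.8],
    [[0.83, -0.28, -1.37], [-0.1174, -0.0148, -0.1399], 1.8],
    [[0.88, 0, -1.44], [-0.1174, -0.0148, -0.1399], 1.8],
    [[0.89, 0.3, -1.47], [-0.1174, -0.0148, -0.1399], 1.8],
    [[0.85, 0.59, -1.48], [-0.1174, -0.0148, -0.1399], 1.8],
    [[0, 0, 0], [0, 0, 0], 1.8],
  ],
)

```text
clock: 8.82
ee_pos: [0.4605, -0.1997, 0.128]
tool_rot: [1.581, 1.887, -0.656]
ft_force: [-0.6, -1.2, -1.3]
opening: 0.266
gripper_force: 29.7
```

```bash
python3 - <<'E'
from h import *
s=arm.state(); print(s['gripper_force'],s['qpos'])
S=slot(-.034,.04); plan([.46,-.18,.15],100,-45,1); plan([*S,.10],186.5,-55,9)
E
```

```text
29.687971819366794 [ 0.03161849  0.46059796  2.16629441 -1.21378338  0.84315214  0.8573225 ]
t 8.82 F [-0.6 -1.2 -1.3] op 0.266 tool pt [ 0.4569 -0.1795  0.1485] yaw/tilt err deg [-0.02 -0.02  0.12]
turn/row [-0.0004, -0.0004, 0.0021]
[[-0.18, 0.3, -0.03]]
t 8.82 F [-0.6 -1.2 -1.3] op 0.266 tool pt [ 0.4569 -0.1795  0.1485] yaw/tilt err deg [-66.32  -8.12 -55.57]
turn/row [-0.1286, -0.0158, -0.1078]
[[1.2, 0.64, -0.49], [1.16, 0.82, -0.46], [1.09, 1.0, -0.41], [1.01, 1.16, -0.34], [0.91, 1.31, -0.24], [0.8, 1.42, -0.13], [0.69, 1.51, -0.0], [0.56, 1.57, 0.14], [0.44, 1.59, 0.29]]
```

Request:
step_arm(
  targets=[
    [[1.2, 0.64, -0.49], [-0.1286, -0.0158, -0.1078], 1.8],
    [[1.16, 0.82, -0.46], [-0.1286, -0.0158, -0.1078], 1.8],
    [[1.09, 1.0, -0.41], [-0.1286, -0.0158, -0.1078], 1.8],
    [[1.01, 1.16, -0.34], [-0.1286, -0.0158, -0.1078], 1.8],
    [[0.91, 1.31, -0.24], [-0.1286, -0.0158, -0.1078], 1.8],
    [[0.8, 1.42, -0.13], [-0.1286, -0.0158, -0.1078], 1.8],
    [[0.69, 1.51, 0], [-0.1286, -0.0158, -0.1078], 1.8],
    [[0.56, 1.57, 0.14], [-0.1286, -0.0158, -0.1078], 1.8],
    [[0.44, 1.59, 0.29], [-0.1286, -0.0158, -0.1078], 1.8],
    [[0, 0, 0], [0, 0, 0], 1.8],
  ],
)

```text
clock: 10.07
ee_pos: [0.5043, 0.0395, 0.2397]
tool_rot: [0.068, 2.387, -0.004]
ft_force: [-0.2, -0.1, -0.5]
opening: 0.268
gripper_force: 30.3
```

```bash
python3 - <<'E'
from h import *
s=arm.state(); print(s['gripper_force'],s['qpos'])
S=slot(-.034,.04); plan([*S,.10],186.5,-55,5)
a=grab('side'); b=grab('top'); w=grab('wrist')
cr=lambda c,u,v,r:cv2.resize(c['color'][v-r:v+r,u-r:u+r],(266,266),interpolation=cv2.INTER_CUBIC)
cv2.imwrite('pics/p5.png',np.hstack([cr(a,270,170,50),cr(b,300,206,50),cr(w,256,200,120)]))
for c in(a,b):
    P=cloud(c); m=(c['depth']>0)&(abs(P[...,0]-S[0])<.03)&(abs(P[...,1]-S[1])<.03)&(P[...,2]>.055)&(c['color'].min(-1)>150); q=P[m]; print(len(q),q.min(0).round(4),q.max(0).round(4))
E
```

```text
30.31024241965497 [ 0.12216197  0.00414927  2.36096309 -1.30885148  0.10953569 -0.12548022]
t 10.07 F [-0.2 -0.1 -0.5] op 0.268 tool pt [0.4845 0.0402 0.2609] yaw/tilt err deg [ -6.49 -11.7   -6.9 ]
turn/row [-0.0226, -0.0408, -0.0241]
[[2.32, -2.19, 2.07], [2.45, -2.18, 1.92], [2.58, -2.16, 1.76], [2.7, -2.13, 1.6], [2.82, -2.09, 1.43]]Traceback (most recent call last):
  File "<stdin>", line 8, in <module>
    return umr_minimum(a, axis, None, out, keepdims, initial, where)
ValueError: zero-size array to reduction operation minimum which has no identity
```

View pics/p5.png

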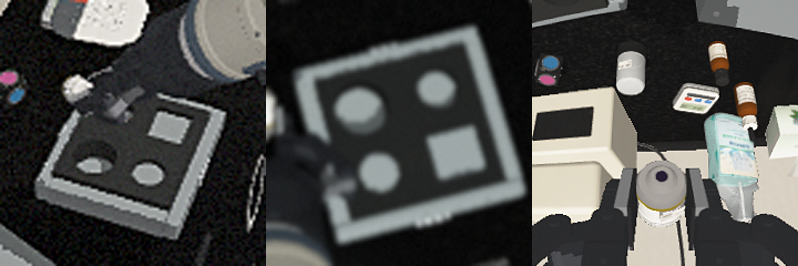

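The arm ran to its wrist limits because I had the sign of the final tilt wrong: it has to be +55 (tool pointing back to the robot, camera on top). The barrel is still held, with its nose towards the wrist camera at right-panel (660,178). I'll recover through tool-down.

```bash
python3 - <<'E'
from h import *
plan([.5,.0,.22],186.5,0,9)
E
```

```text
t 10.22 F [ 0.1 -0.3 -0.2] op 0.265 tool pt [0.4842 0.039  0.2602] yaw/tilt err deg [-2.69 43.1  -9.42]
turn/row [-0.0052, 0.0836, -0.0183]
[[0.4, -0.42, 0.45], [0.37, -0.42, 0.46], [0.34, -0.42, 0.46], [0.3, -0.42, 0.47], [0.27, -0.42, 0.47], [0.24, -0.42, 0.47], [0.21, -0.43, 0.46], [0.18, -0.43, 0.46], [0.15, -0.43, 0.45]]
```

Request:
step_arm(
  targets=[
    [[0.4, -0.42, 0.45], [-0.005, 0.084, -0.018], 1.8],
    [[0.37, -0.42, 0.46], [-0.005, 0.084, -0.018], 1.8],
    [[0.34, -0.42, 0.46], [-0.005, 0.084, -0.018], 1.8],
    [[0.3, -0.42, 0.47], [-0.005, 0.084, -0.018], 1.8],
    [[0.27, -0.42, 0.47], [-0.005, 0.084, -0.018], 1.8],
    [[0.24, -0.42, 0.47], [-0.005, 0.084, -0.018], 1.8],
    [[0.21, -0.43, 0.46], [-0.005, 0.084, -0.018], 1.8],
    [[0.18, -0.43, 0.46], [-0.005, 0.084, -0.018], 1.8],
    [[0.15, -0.43, 0.45], [-0.005, 0.084, -0.018], 1.8],
  ],
)

```text
clock: 11.35
ee_pos: [0.5056, -0.0064, 0.2026]
tool_rot: [-0.078, 2.988, -0.052]
ft_force: [-0.5, 0.5, -1.0]
opening: 0.267
gripper_force: 30.3
```

```bash
python3 - <<'E'
from h import *
s=arm.state(); print(s['gripper_force'],s['qpos'])
S=slot(-.034,.04); plan([*S,.15],186.5,0,8);plan([*S,.15],186.5,55,8)
E
```

```text
30.288124424696434 [-0.01860981  0.18869097  1.99884583 -0.03838929  0.80130979 -1.61668754]
t 11.35 F [-0.5  0.5 -1. ] op 0.267 tool pt [ 0.5012 -0.0055  0.2313] yaw/tilt err deg [-2.46  8.57 -3.52]
turn/row [-0.0054, 0.0187, -0.0077]
[[0.74, -0.71, 0.95], [0.73, -0.71, 0.96], [0.72, -0.71, 0.97], [0.71, -0.71, 0.98], [0.69, -0.71, 0.99], [0.68, -0.72, 0.99], [0.67, -0.72, 1.0], [0.65, -0.72, 1.01]]
t 11.35 F [-0.5  0.5 -1. ] op 0.267 tool pt [ 0.5012 -0.0055  0.2313] yaw/tilt err deg [-0.59 63.54 -4.48]
turn/row [-0.0013, 0.1386, -0.0098]
[[1.09, -0.73, 0.92], [0.96, -0.72, 1.01], [0.82, -0.72, 1.08], [0.67, -0.72, 1.12], [0.51, -0.72, 1.15], [0.36, -0.72, 1.15], [0.2, -0.72, 1.13], [0.05, -0.73, 1.1]]
```

Request:
step_arm(
  targets=[
    [[1.09, -0.73, 0.92], [-0.0013, 0.1386, -0.0098], 1.8],
    [[0.96, -0.72, 1.01], [-0.0013, 0.1386, -0.0098], 1.8],
    [[0.82, -0.72, 1.08], [-0.0013, 0.1386, -0.0098], 1.8],
    [[0.67, -0.72, 1.12], [-0.0013, 0.1386, -0.0098], 1.8],
    [[0.51, -0.72, 1.15], [-0.0013, 0.1386, -0.0098], 1.8],
    [[0.36, -0.72, 1.15], [-0.0013, 0.1386, -0.0098], 1.8],
    [[0.2, -0.72, 1.13], [-0.0013, 0.1386, -0.0098], 1.8],
    [[0.05, -0.73, 1.1], [-0.0013, 0.1386, -0.0098], 1.8],
    [[0, 0, 0], [0, 0, 0], 1.8],
  ],
)

```text
clock: 12.48
ee_pos: [0.4372, -0.0717, 0.1306]
tool_rot: [0.124, -2.178, 0.064]
ft_force: [-0.3, -0.1, -0.7]
opening: 0.266
gripper_force: 30.3
```

```bash
python3 - <<'E'
from h import *
s=arm.state(); print(s['gripper_force'],s['qpos'])
S=slot(-.034,.04); plan([*S,.09],186.5,55,5)
a=grab('side'); w=grab('wrist')
P=cloud(a); m=(a['depth']>0)&(abs(P[...,0]-S[0])<.035)&(abs(P[...,1]-S[1])<.035)&(P[...,2]>.09)&(P[...,2]<.19)&(a['color'].min(-1)>110); q=P[m]; print(len(q)); 
if len(q): print(q.min(0).round(4),q.max(0).round(4),q.mean(0).round(4))
cr=lambda c,u,v,r:cv2.resize(c['color'][v-r:v+r,u-r:u+r],(390,390),interpolation=cv2.INTER_CUBIC)
cv2.imwrite('pics/p6.png',np.hstack([cr(a,265,155,45),cr(w,256,230,120)]))
E
```

```text
30.330369696894195 [-0.07653046  0.79755603  1.53235234 -0.15804828  1.76133714 -1.71079195]
t 12.47 F [-0.3 -0.1 -0.7] op 0.266 tool pt [ 0.4608 -0.069   0.1472] yaw/tilt err deg [ 0.01 -0.03  0.  ]
turn/row [0.0, -0.0001, 0.0]
('total', [-4.7, -0.0, 3.25], 'x1 of', 5)
104
[ 0.4461 -0.0916  0.1255] [ 0.4811 -0.0497  0.1726] [ 0.4585 -0.0655  0.1539]
```

View pics/p6.png

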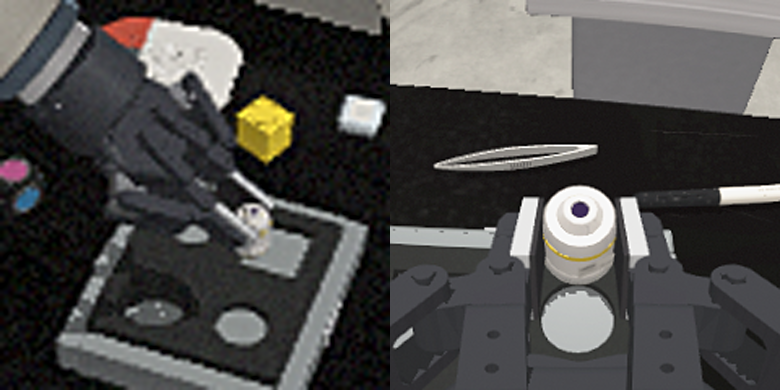

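The barrel is upright in the grip, nose up at right-panel (580,210), with the round recess seen just below at (578,320). Lowering it.

Request:
step_arm(
  targets=[
    [[-1.6, 0, 1.1], [0, 0, 0], 1.8],
    [[-1.6, 0, 1.1], [0, 0, 0], 1.8],
    [[-1.6, 0, 1.1], [0, 0, 0], 1.8],
    [[-1.2, 0, 0.85], [0, 0, 0], 1.8],
    [[-0.75, 0, 0.5], [0, 0, 0], 1.8],
    [[-0.35, 0, 0.25], [0, 0, 0], 1.8],
    [[0, 0, 0], [0, 0, 0], 1.8],
  ],
)

```text
clock: 13.45
ee_pos: [0.4389, -0.071, 0.0473]
tool_rot: [0.126, -2.182, 0.067]
ft_force: [0.2, 0.8, -1.6]
opening: 0.271
gripper_force: 30.3
```

```bash
python3 - <<'E'
from h import *
S=slot(-.034,.04); plan([*S,.0565],186.5,55,1)
a=grab('side'); w=grab('wrist')
P=cloud(a); m=(a['depth']>0)&(abs(P[...,0]-S[0])<.02)&(abs(P[...,1]-S[1])<.02)&(P[...,2]>.03)&(P[...,2]<.19)&(a['color'].min(-1)>130); q=P[m]; print(len(q),q.min(0).round(4),q.max(0).round(4)); 
cr=lambda c,u,v,r:cv2.resize(c['color'][v-r:v+r,u-r:u+r],(390,390),interpolation=cv2.INTER_CUBIC)
cv2.imwrite('pics/p7.png',np.hstack([cr(a,258,178,35),cr(w,256,245,90)]))
E
```

```text
t 13.45 F [ 0.2  0.8 -1.6] op 0.271 tool pt [ 0.4624 -0.0683  0.064 ] yaw/tilt err deg [-0.15  0.21  0.04]
turn/row [-0.0026, 0.0037, 0.0006]
[[-0.53, -0.06, 0.54]]
79 [ 0.4451 -0.0863  0.0302] [ 0.4808 -0.0496  0.0897]
```

View pics/p7.png

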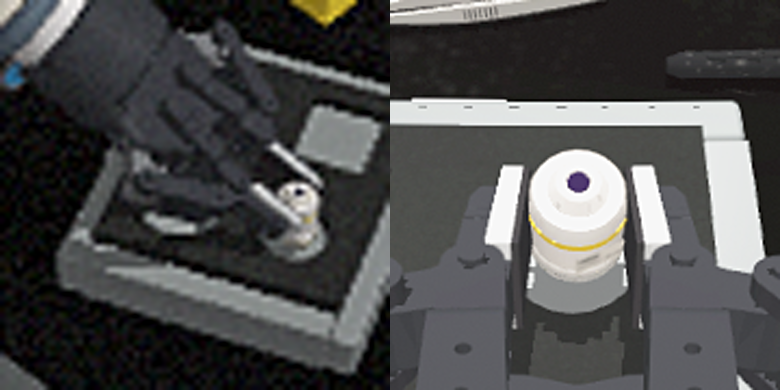

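The barrel stands over its recess, with the recess rim evenly round its foot at left-panel (300,245). Down the last 7 mm.

Request:
step_arm(
  targets=[
    [[-0.25, 0, 0.17], [0, 0, 0], 1.8],
    [[-0.16, 0, 0.11], [0, 0, 0], 1.8],
    [[-0.08, 0, 0.06], [0, 0, 0], 1.8],
    [[0, 0, 0], [0, 0, 0], 1.8],
    [[0, 0, 0], [0, 0, 0], 1.8],
  ],
)

```text
clock: 14.18
ee_pos: [0.4389, -0.071, 0.0414]
tool_rot: [0.126, -2.183, 0.067]
ft_force: [-0.4, -0.5, -0.9]
opening: 0.264
gripper_force: 30.3
```

```bash
python3 - <<'E'
from h import *
S=slot(-.034,.04); plan([*S,.0565],186.5,55,1); s=arm.state(); print(s['joint_efforts'],s['moment'])
E
```

```text
t 14.18 F [-0.4 -0.5 -0.9] op 0.264 tool pt [ 0.4625 -0.0683  0.0581] yaw/tilt err deg [-0.15  0.23  0.04]
turn/row [-0.0026, 0.0039, 0.0006]
[[-0.04, -0.06, 0.2]]
[-2.82329893e-06 -6.86822033e+01 -1.46226087e+01 -4.45576720e-01
  3.63828354e+00  3.11308959e-04] [ 0.06938629 -0.50633398  0.05004706]
```

Request:
step_arm(
  targets=[
    [[-0.08, 0, 0.06], [0, 0, 0], 1.8],
    [[0, 0, 0], [0, 0, 0], 1.8],
  ],
)

```text
clock: 14.42
ee_pos: [0.4389, -0.071, 0.0404]
tool_rot: [0.126, -2.183, 0.067]
ft_force: [0.1, -0.6, 0.2]
opening: 0.268
gripper_force: 30.4
```

Request:
step_arm(
  targets=[
    [[-0.08, 0, 0.06], [0, 0, 0], 1.8],
    [[0, 0, 0], [0, 0, 0], 1.8],
  ],
)

```text
clock: 14.68
ee_pos: [0.439, -0.071, 0.0402]
tool_rot: [0.126, -2.182, 0.067]
ft_force: [1.0, 0.3, 5.2]
opening: 0.266
gripper_force: 30.8
```

Contact: 5 N upward. Releasing and backing out along the fingers.

Request:
step_arm(
  targets=[
    [[0, 0, 0], [0, 0, 0], 2.6],
    [[0, 0, 0], [0, 0, 0], 3.0],
    [[0, 0, 0], [0, 0, 0], 3.5],
    [[0, 0, 0], [0, 0, 0], 3.8],
    [[0, 0, -1.5], [0, 0, 0], 3.8],
    [[0, 0, -3], [0, 0, 0], 3.8],
    [[0, 0, -4], [0, 0, 0], 5],
    [[0, 0, -4], [0, 0, 0], 5],
    [[0, 0, 0], [0, 0, 0], 6],
  ],
)

```text
clock: 15.8
ee_pos: [0.5439, -0.0589, 0.1133]
tool_rot: [0.127, -2.189, 0.068]
ft_force: [-0.2, -0.2, -0.5]
opening: 0.702
gripper_force: 0.0
```

```bash
cat > look.py <<'E'
from h import *
import sys
a=grab('side'); b=grab('top')
cr=lambda c,u,v,r:cv2.resize(c['color'][v-r:v+r,u-r:u+r],(390,390),interpolation=cv2.INTER_CUBIC)
cv2.imwrite('pics/'+sys.argv[1],np.hstack([cr(a,265,178,50),cr(b,303,206,50)]))
C,Sn=np.cos(CY),np.sin(CY)
for c in(a,b):
    P=cloud(c); X=P[...,0]-CASE[0]; Y=P[...,1]-CASE[1]; x=C*X+Sn*Y; y=-Sn*X+C*Y
    for n,(u,v) in dict(scr=(.034,.04),long=(.034,-.04),short=(-.034,.04),cube=(-.034,-.04)).items():
        m=(c['depth']>0)&(abs(x-u)<.03)&(abs(y-v)<.03)&(P[...,2]>.046)&(P[...,2]<.09)
        if m.sum()>8: print(n,m.sum(),'xy mid',((x[m].max()+x[m].min())/2).round(4),((y[m].max()+y[m].min())/2).round(4),'ext',np.ptp(x[m]).round(3),np.ptp(y[m]).round(3),'z',np.percentile(P[m][:,2],95).round(4))
E
python3 look.py p8.png
python3 - <<'E'
from h import *
plan([.60,-.131,.20],157.5,0,9)
E
```

```text
short 66 xy mid -0.0338 0.0422 ext 0.024 0.026 z 0.0701
short 82 xy mid -0.0276 0.035 ext 0.035 0.035 z 0.0712
t 15.9 F [ 0.1 -0.1 -0.9] op 0.701 tool pt [ 0.5639 -0.0563  0.1282] yaw/tilt err deg [-13.97 -53.52  26.86]
turn/row [-0.0271, -0.1038, 0.0521]
[[0.17, -0.8, -0.72], [0.05, -0.8, -0.79], [-0.08, -0.8, -0.84], [-0.21, -0.78, -0.88], [-0.35, -0.76, -0.91], [-0.48, -0.73, -0.92], [-0.62, -0.69, -0.92], [-0.75, -0.65, -0.9], [-0.87, -0.6, -0.86]]
```

View pics/p8.png

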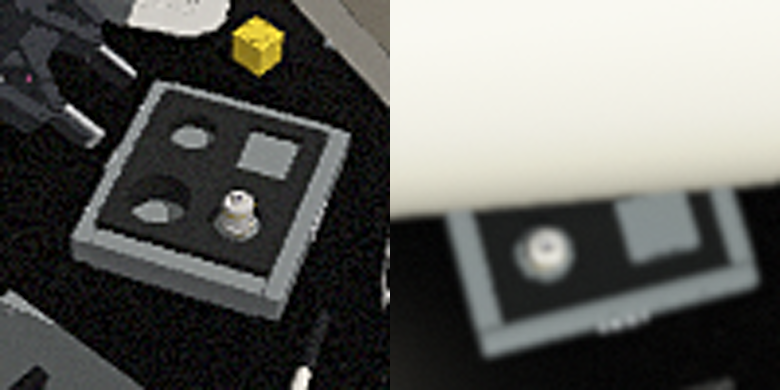

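The short objective is upright in its recess (left panel (238,215)), top at 0.070 as it should be. Next is the cube: hover with the tool down and measure its yaw from the wrist depth.

Request:
step_arm(
  targets=[
    [[0.17, -0.8, -0.72], [-0.0271, -0.1038, 0.0521], 6],
    [[0.05, -0.8, -0.79], [-0.0271, -0.1038, 0.0521], 6],
    [[-0.08, -0.8, -0.84], [-0.0271, -0.1038, 0.0521], 6],
    [[-0.21, -0.78, -0.88], [-0.0271, -0.1038, 0.0521], 6],
    [[-0.35, -0.76, -0.91], [-0.0271, -0.1038, 0.0521], 6],
    [[-0.48, -0.73, -0.92], [-0.0271, -0.1038, 0.0521], 6],
    [[-0.62, -0.69, -0.92], [-0.0271, -0.1038, 0.0521], 6],
    [[-0.75, -0.65, -0.9], [-0.0271, -0.1038, 0.0521], 6],
    [[-0.87, -0.6, -0.86], [-0.0271, -0.1038, 0.0521], 6],
    [[-4, 0, 0], [0, 0, 0], 6],
  ],
)

```text
clock: 17.15
ee_pos: [0.6317, -0.1458, 0.1699]
tool_rot: [-0.614, -3.075, -0.0]
ft_force: [-0.3, 0.1, 0.2]
opening: 0.703
gripper_force: 0.0
```

Request:
step_arm(
  targets=[
    [[-1, 0, 0], [0, 0, 0], 6],
    [[0, 0, 0], [0, 0, 0], 6],
  ],
)

```text
clock: 17.4
ee_pos: [0.6453, -0.1503, 0.1698]
tool_rot: [-0.614, -3.079, 0.0]
ft_force: [-0.6, -0.5, 0.1]
opening: 0.704
gripper_force: 0.0
```

```bash
cat > cube.py <<'E'
from h import *
c=grab('wrist'); W=wcloud(c); D=c['depth']
m=(D>0)&(abs(W[...,0]-.69)<.04)&(abs(W[...,1]+.13)<.04)&(W[...,2]>.007)&(W[...,2]<.05)
n,l,st,ce=cv2.connectedComponentsWithStats(m.astype(np.uint8)); i=1+np.argmax(st[1:,4]); q=W[l==i]
print('px',ce[i].round(),st[i])
for a,b in((.030,.0355),(.0355,.045),(.012,.03)):
    k=q[(q[:,2]>a)&(q[:,2]<b)]
    if len(k)>20: print(a,len(k),'z',np.median(k[:,2]).round(4),cv2.minAreaRect((k[:,:2]*1000).astype(np.float32)))
E
python3 cube.py; python3 -c "
from h import *
plan([.6885,-.131,.2],157.5,0,3)"
```

```text
px [283. 198.] [ 266  180   35   36 1087]
0.03 760 z 0.0338 ((689.77685546875, -131.26437377929688), (33.6152229309082, 31.543798446655273), 63.952693939208984)
0.0355 63 z 0.0358 ((689.5792846679688, -131.00942993164062), (23.926380157470703, 24.603710174560547), 69.86029052734375)
0.012 217 z 0.0243 ((678.8995971679688, -134.72714233398438), (21.322280883789062, 43.860015869140625), 16.83370018005371)
t 17.45 F [-0.6 -0.2 -0.6] op 0.7 tool pt [ 0.645  -0.15    0.1988] yaw/tilt err deg [-0.03 -0.16 -0.03]
turn/row [-0.0002, -0.0009, -0.0002]
('total', [-3.3, 3.42, -0.12], 'x1 of', 3)
```

```bash
python3 -c "
from h import *
plan([.6845,-.1311,.02],155.5,0,6)"
```

```text
t 17.45 F [-0.6 -0.2 -0.6] op 0.7 tool pt [ 0.645  -0.15    0.1988] yaw/tilt err deg [-0.03 -0.15  1.97]
turn/row [-0.0001, -0.0004, 0.0057]
[[-0.5, 0.54, 2.98], [-0.49, 0.55, 2.98], [-0.49, 0.55, 2.98], [-0.48, 0.55, 2.98], [-0.48, 0.55, 2.98], [-0.47, 0.56, 2.98]]
```

Request:
step_arm(
  targets=[
    [[-1.5, 1.6, 2], [0, 0, 0.017], 6],
    [[-1.4, 1.7, 3], [0, 0, 0.017], 6],
    [[0, 0, 3.5], [0, 0, 0], 6],
    [[0, 0, 3.5], [0, 0, 0], 6],
    [[0, 0, 3], [0, 0, 0], 6],
    [[0, 0, 1.5], [0, 0, 0], 6],
    [[0, 0, 0], [0, 0, 0], 6],
  ],
)

```text
clock: 18.32
ee_pos: [0.6845, -0.1309, 0.0048]
tool_rot: [-0.665, -3.068, 0.0]
ft_force: [0.5, -0.2, -0.3]
opening: 0.697
gripper_force: 0.0
```

```bash
python3 -c "
from h import *
plan([.6845,-.1311,.02],155.5,0,1)"
```

```text
t 18.32 F [ 0.5 -0.2 -0.3] op 0.697 tool pt [ 0.6846 -0.1309  0.0338] yaw/tilt err deg [-0.04 -0.15  0.04]
turn/row [-0.0007, -0.0027, 0.0007]
[[-0.01, -0.02, 1.38]]
```

Request:
step_arm(
  targets=[
    [[0, 0, 1], [0, 0, 0], 5],
    [[0, 0, 0.38], [0, 0, 0], 4.6],
    [[0, 0, 0], [0, 0, 0], 3.6],
    [[0, 0, 0], [0, 0, 0], 2.8],
    [[0, 0, 0], [0, 0, 0], 2.8],
    [[0, 0, 0], [0, 0, 0], 2.8],
  ],
  force=30,
)

```text
clock: 19.08
ee_pos: [0.686, -0.1314, -0.0075]
tool_rot: [0.666, 3.07, -0.0]
ft_force: [0.0, 0.4, 2.4]
opening: 0.391
gripper_force: 30.7
```

```bash
python3 -c "
from h import *
s=arm.state(); print(s['gripper_force'],s['opening']*8.54)
# cube axes in case: block centre 1.5,1 from origin; tool is -5 in x, -2 in y from block centre
Q=slot(-.034+.0015-.005,-.04+.001-.002); print(Q)
plan([.6845,-.1311,.13],155.5,0,3)
plan([*Q,.13],186.5,0,7,start=([.6845,-.1311,.13],155.5,0))"
```

```text
30.69437026977539 3.337246430290989
[ 0.46688239 -0.14998157]
t 19.07 F [0.  0.4 2.4] op 0.391 tool pt [ 0.686  -0.1314  0.0215] yaw/tilt err deg [-0.    0.03  0.03]
turn/row [-0.0, 0.0002, 0.0002]
('total', [0.15, -0.03, -10.86], 'x1 of', 3)
t 19.07 F [0.  0.4 2.4] op 0.391 tool pt [ 0.6845 -0.1311  0.13  ] yaw/tilt err deg [ -0.   0. -31.]
turn/row [-0.0, 0.0, -0.0773]
[[2.72, -1.53, -0.0], [2.83, -1.32, -0.0], [2.92, -1.1, -0.0], [3.0, -0.87, -0.0], [3.06, -0.64, -0.0], [3.1, -0.4, -0.0], [3.12, -0.16, 0.0]]
```

Request:
step_arm(
  targets=[
    [[0, 0, -1.5], [0, 0, 0], 2.8],
    [[0, 0, -4.5], [0, 0, 0], 2.8],
    [[0, 0, -4.8], [0, 0, 0], 2.8],
    [[2.72, -1.53, 0], [0, 0, -0.0773], 2.8],
    [[2.83, -1.32, 0], [0, 0, -0.0773], 2.8],
    [[2.92, -1.1, 0], [0, 0, -0.0773], 2.8],
    [[3.0, -0.87, 0], [0, 0, -0.0773], 2.8],
    [[3.06, -0.64, 0], [0, 0, -0.0773], 2.8],
    [[3.1, -0.4, 0], [0, 0, -0.0773], 2.8],
    [[3.12, -0.16, 0], [0, 0, -0.0773], 2.8],
  ],
)

```text
clock: 20.32
ee_pos: [0.4673, -0.1505, 0.101]
tool_rot: [-0.183, 3.135, -0.001]
ft_force: [-0.1, 0.1, -0.7]
opening: 0.392
gripper_force: 30.4
```

Request:
step_arm(
  targets=[
    [[0, 0, 0], [0, 0, 0], 2.8],
    [[0, 0, 0], [0, 0, 0], 2.8],
  ],
)

```text
clock: 20.58
ee_pos: [0.4692, -0.1507, 0.101]
tool_rot: [-0.177, 3.135, -0.001]
ft_force: [-0.1, -0.5, 0.2]
opening: 0.392
gripper_force: 30.4
```

```bash
python3 -c "
from h import *
s=arm.state(); print(s['gripper_force'],s['opening']*8.54)
Q=slot(-.034+.0015-.0037,-.039); print(Q)
plan([*Q,.0535],186.5,0,1)"
```

```text
30.424829721450806 3.34389945277465
[ 0.46794762 -0.14784726]
t 20.57 F [-0.1 -0.5  0.2] op 0.392 tool pt [ 0.4691 -0.1507  0.13  ] yaw/tilt err deg [-0.06  0.11 -0.02]
turn/row [-0.001, 0.0019, -0.0004]
[[0.11, 0.3, 7.65]]
```

Request:
step_arm(
  targets=[
    [[0.06, 0.15, 2], [0, 0, 0], 2.8],
    [[0.05, 0.15, 2.2], [0, 0, 0], 2.8],
    [[0, 0, 1.8], [0, 0, 0], 2.8],
    [[0, 0, 0.9], [0, 0, 0], 2.8],
    [[0, 0, 0.4], [0, 0, 0], 2.8],
    [[0, 0, 0.2], [0, 0, 0], 2.8],
    [[0, 0, 0], [0, 0, 0], 2.8],
  ],
)

```text
clock: 21.45
ee_pos: [0.4669, -0.1476, 0.0254]
tool_rot: [-0.179, 3.136, -0.0]
ft_force: [0.2, 0.4, -2.0]
opening: 0.391
gripper_force: 30.4
```

Request:
step_arm(
  targets=[
    [[0, 0, 0.1], [0, 0, 0], 2.8],
    [[0, 0, 0], [0, 0, 0], 2.8],
  ],
)

```text
clock: 21.7
ee_pos: [0.4668, -0.1476, 0.0244]
tool_rot: [-0.179, 3.136, -0.001]
ft_force: [0.6, -0.0, 1.0]
opening: 0.392
gripper_force: 30.6
```

Request:
step_arm(
  targets=[
    [[0, 0, 0.07], [0, 0, 0], 2.8],
    [[0, 0, 0], [0, 0, 0], 2.8],
  ],
)

```text
clock: 21.95
ee_pos: [0.4669, -0.1476, 0.0244]
tool_rot: [-0.179, 3.136, -0.001]
ft_force: [-2.2, 0.8, 11.8]
opening: 0.392
gripper_force: 31.9
```

```bash
python3 -c "
from h import *
plan([.678,-.007,.16],186.5,0,7,start=([.4679,-.1478,.16],186.5,0))"
```

```text
t 21.95 F [-2.2  0.8 11.8] op 0.392 tool pt [ 0.4679 -0.1478  0.16  ] yaw/tilt err deg [0. 0. 0.]
turn/row [0.0, 0.0, 0.0]
('total', [-22.47, 11.62, 0.0], 'x1 of', 7)
```

Request:
step_arm(
  targets=[
    [[0, 0, -0.05], [0, 0, 0], 3.3],
    [[0, 0, 0], [0, 0, 0], 3.8],
    [[0, 0, 0], [0, 0, 0], 4.3],
    [[0, 0, 0], [0, 0, 0], 4.5],
    [[0, 0, -2], [0, 0, 0], 4.5],
    [[0, 0, -4], [0, 0, 0], 4.5],
    [[0, 0, -4.6], [0, 0, 0], 5],
    [[-4.2, 2.2, 0], [0, 0, 0], 6],
    [[-4.2, 2.2, 0], [0, 0, 0], 6],
    [[-4.2, 2.2, 0], [0, 0, 0], 6],
  ],
)

```text
clock: 23.2
ee_pos: [0.5853, -0.0667, 0.1301]
tool_rot: [-0.179, 3.136, -0.0]
ft_force: [0.3, -0.2, -0.5]
opening: 0.7
gripper_force: 0.0
```

Request:
step_arm(
  targets=[
    [[-4.2, 2.2, 0], [0, 0, 0], 6],
    [[-4.2, 2.2, 0], [0, 0, 0], 6],
    [[0, 0, 0], [0, 0, 0], 6],
    [[0, 0, 0], [0, 0, 0], 6],
  ],
)

```text
clock: 23.7
ee_pos: [0.6615, -0.0144, 0.1291]
tool_rot: [0.179, -3.134, 0.0]
ft_force: [0.1, -0.3, 0.7]
opening: 0.698
gripper_force: 0.0
```

```bash
python3 look.py p9.png; python3 - <<'E'
from h import *
c=grab('wrist'); W=wcloud(c); D=c['depth']
m=(D>0)&(np.hypot(W[...,0]-.678,W[...,1]+.007)<.04)&(W[...,2]>.03)&(W[...,2]<.08); q=W[m]; t=q[q[:,2]>.059]
print(len(q),len(t),'z',np.median(t[:,2]),cv2.minEnclosingCircle((t[:,:2]*1000).astype(np.float32)),t.mean(0))
plan([.678,-.007,.16],186.5,0,1)
E
```

```text
short 65 xy mid -0.0347 0.035 ext 0.024 0.039 z 0.0708
cube 120 xy mid -0.035 -0.0365 ext 0.033 0.038 z 0.0689
1789 1385 z 0.06349742147704734 ((679.417724609375, -8.339472770690918), 18.59954071044922) [ 0.67828394 -0.00862057  0.06334271]
t 23.85 F [ 1.1 -0.1  0.4] op 0.7 tool pt [ 0.6615 -0.0151  0.1587] yaw/tilt err deg [ 0.   -0.07 -0.03]
turn/row [0.0, -0.0013, -0.0004]
[[-1.73, 0.62, -0.13]]
```

The numbers put the cube at its slot centre with its top at 0.069, as expected, and the screw case at (0.679, -0.008), 0.0635 high. Picking the screw case.

Request:
step_arm(
  targets=[
    [[-1.8, 0.5, 1], [0, 0, 0], 6.5],
    [[0, 0, 3], [0, 0, 0], 6.5],
    [[0, 0, 3.5], [0, 0, 0], 6.5],
    [[0, 0, 2.5], [0, 0, 0], 6.5],
    [[0, 0, 1.25], [0, 0, 0], 6.5],
    [[0, 0, 0], [0, 0, 0], 5],
    [[0, 0, 0], [0, 0, 0], 4.3],
    [[0, 0, 0], [0, 0, 0], 3.2],
    [[0, 0, 0], [0, 0, 0], 3.2],
    [[0, 0, 0], [0, 0, 0], 3.2],
  ],
  force=20,
)

```text
clock: 25.1
ee_pos: [0.681, -0.0074, 0.0186]
tool_rot: [-0.179, 3.134, -0.0]
ft_force: [0.5, -0.3, 6.1]
opening: 0.438
gripper_force: 20.9
```

```bash
python3 -c "
from h import *
s=arm.state(); print(s['gripper_force'],s['opening']*8.54)
Q=slot(.034,.04); print(Q)
plan([*Q,.155],186.5,0,1)"
```

```text
20.947005450725555 3.7372246193558327
[ 0.52875331 -0.06140822]
t 25.1 F [ 0.5 -0.3  6.1] op 0.438 tool pt [ 0.681  -0.0074  0.0476] yaw/tilt err deg [-0.02  0.12  0.03]
turn/row [-0.0004, 0.0022, 0.0005]
[[15.72, -3.64, -10.77]]
```

Request:
step_arm(
  targets=[
    [[0, 0, -1.5], [0, 0, 0], 3.2],
    [[0, 0, -4], [0, 0, 0], 3.2],
    [[0, 0, -5.2], [0, 0, 0], 3.2],
    [[3.1, -0.73, 0], [0, 0, 0], 3.2],
    [[3.9, -0.91, 0], [0, 0, 0], 3.2],
    [[3.9, -0.91, 0], [0, 0, 0], 3.2],
    [[3.1, -0.73, 0], [0, 0, 0], 3.2],
    [[1.6, -0.36, 0], [0, 0, 0], 3.2],
    [[0, 0, 0], [0, 0, 0], 3.2],
    [[0, 0, 0], [0, 0, 0], 3.2],
  ],
)

```text
clock: 26.35
ee_pos: [0.5306, -0.0611, 0.1248]
tool_rot: [-0.179, 3.135, -0.0]
ft_force: [0.7, -0.5, -0.9]
opening: 0.438
gripper_force: 20.4
```

```bash
python3 -c "
from h import *
s=arm.state(); print(s['gripper_force'],s['opening']*8.54)
Q=slot(.0355,.04); plan([*Q,.0536],186.5,0,1)"
```

```text
20.3788161277771 3.742992822736045
t 26.35 F [ 0.7 -0.5 -0.9] op 0.438 tool pt [ 0.5306 -0.0611  0.1538] yaw/tilt err deg [-0.02  0.08  0.04]
turn/row [-0.0004, 0.0015, 0.0007]
[[0.05, -0.01, 10.02]]
```

Request:
step_arm(
  targets=[
    [[0.05, 0, 2], [0, 0, 0], 3.2],
    [[0, 0, 2.8], [0, 0, 0], 3.2],
    [[0, 0, 2.4], [0, 0, 0], 3.2],
    [[0, 0, 1.6], [0, 0, 0], 3.2],
    [[0, 0, 0.7], [0, 0, 0], 3.2],
    [[0, 0, 0.35], [0, 0, 0], 3.2],
    [[0, 0, 0.1], [0, 0, 0], 3.2],
    [[0, 0, 0], [0, 0, 0], 3.2],
  ],
)

```text
clock: 27.35
ee_pos: [0.529, -0.0613, 0.0254]
tool_rot: [-0.179, 3.136, -0.0]
ft_force: [-0.6, 0.4, -0.5]
opening: 0.436
gripper_force: 20.4
```

Request:
step_arm(
  targets=[
    [[0, 0, 0.08], [0, 0, 0], 3.2],
    [[0, 0, 0], [0, 0, 0], 3.2],
  ],
)

```text
clock: 27.6
ee_pos: [0.529, -0.0614, 0.0246]
tool_rot: [-0.179, 3.136, -0.0]
ft_force: [-0.7, -1.0, 2.8]
opening: 0.436
gripper_force: 20.7
```

Request:
step_arm(
  targets=[
    [[0, 0, 0], [0, 0, 0], 3.8],
    [[0, 0, 0], [0, 0, 0], 4.3],
    [[0, 0, 0], [0, 0, 0], 4.8],
    [[0, 0, -2], [0, 0, 0], 4.8],
    [[0, 0, -4], [0, 0, 0], 4.8],
    [[0, 0, -4.5], [0, 0, 0], 5],
    [[-0.3, 2.6, 0], [0, 0, 0], 5],
    [[-0.6, 5, 0], [0, 0, 0], 5],
    [[-0.6, 5, 0], [0, 0, 0], 5],
    [[-0.6, 5, 0], [0, 0, 0], 5],
  ],
)

```text
clock: 28.85
ee_pos: [0.5293, 0.1174, 0.1291]
tool_rot: [0.178, -3.136, 0.0]
ft_force: [0.0, -0.2, -0.0]
opening: 0.587
gripper_force: 0.0
```

Request:
step_arm(
  targets=[
    [[-0.6, 5, 0], [0, 0, 0], 5],
    [[-0.6, 5, 0], [0, 0, 0], 5],
    [[-0.6, 5, 0], [0, 0, 0], 5],
    [[-0.6, 5, 0], [0, 0, 0], 5],
    [[-0.5, 3.4, 0], [0, 0, 0], 5],
    [[0, 2, 0], [0, 0, 0], 5],
    [[0, 0, 0], [0, 0, 0], 5],
    [[0, 0, 0], [0, 0, 0], 5],
  ],
)

```text
clock: 29.85
ee_pos: [0.5292, 0.3703, 0.1288]
tool_rot: [0.178, -3.136, 0.001]
ft_force: [0.4, 0.1, 0.6]
opening: 0.584
gripper_force: 0.0
```

```bash
python3 look.py p10.png; python3 - <<'E'
from h import *
c=grab('wrist'); W=wcloud(c); D=c['depth']
m=(D>0)&(np.hypot(W[...,0]-.53,W[...,1]-.376)<.04)&(W[...,2]>.012)&(W[...,2]<.06); q=W[m]
print(len(q),'zmax',np.percentile(q[:,2],[98,100]))
for a,b in((.02,.03),(.03,.05)):
    k=q[(q[:,2]>a)&(q[:,2]<b)]; print(cv2.minEnclosingCircle((k[:,:2]*1000).astype(np.float32)))
plan([.53,.3765,.049],186.5,0,1)
E
```

```text
scr 135 xy mid 0.0368 0.0418 ext 0.046 0.038 z 0.0732
short 66 xy mid -0.0351 0.044 ext 0.024 0.024 z 0.0704
cube 118 xy mid -0.0354 -0.0373 ext 0.033 0.037 z 0.0692
scr 186 xy mid 0.0336 0.04 ext 0.037 0.037 z 0.0737
short 79 xy mid -0.0382 0.04 ext 0.031 0.024 z 0.0712
cube 188 xy mid -0.0341 -0.0395 ext 0.032 0.037 z 0.0701
632 zmax [0.04575193 0.04611277]
((530.9636840820312, 375.8230895996094), 13.111891746520996)
((531.2564697265625, 376.498046875), 11.98781681060791)
t 30.0 F [-0.1 -0.3 -1. ] op 0.585 tool pt [0.5296 0.3704 0.1581] yaw/tilt err deg [-0.02 -0.03 -0.05]
turn/row [-0.0004, -0.0005, -0.0008]
('total', [-0.12, 0.61, 10.91], 'x1 of', 1)
```

The other three are placed. The long objective is at (0.531, 0.376), 46 mm high; gripping its straight part, tips 20 mm up.

Request:
step_arm(
  targets=[
    [[-0.2, 0.56, 1.5], [0, 0, 0], 5],
    [[0, 0, 3.5], [0, 0, 0], 5],
    [[0, 0, 3.5], [0, 0, 0], 5],
    [[0, 0, 3], [0, 0, 0], 5],
    [[0, 0, 1.1], [0, 0, 0], 5],
    [[0, 0, 0.46], [0, 0, 0], 5],
    [[0, 0, 0], [0, 0, 0], 3.5],
    [[0, 0, 0], [0, 0, 0], 2.6],
    [[0, 0, 0], [0, 0, 0], 1.9],
    [[0, 0, 0], [0, 0, 0], 1.9],
  ],
  force=30,
)

```text
clock: 31.25
ee_pos: [0.5315, 0.3779, -0.0003]
tool_rot: [-0.179, 3.135, 0.001]
ft_force: [-0.5, -0.4, 6.8]
opening: 0.265
gripper_force: 29.6
```

Request:
step_arm(
  targets=[
    [[0, 0, 0], [0, 0, 0], 1.9],
    [[0, 0, 0], [0, 0, 0], 1.9],
  ],
)

```text
clock: 31.5
ee_pos: [0.5315, 0.3779, -0.0004]
tool_rot: [-0.179, 3.135, 0.001]
ft_force: [-0.5, -1.4, 7.6]
opening: 0.267
gripper_force: 29.6
```

```bash
python3 -c "
from h import *
s=arm.state(); print(s['gripper_force'],s['opening']*8.54)
Q=slot(.034,-.04); print(Q)
plan([*Q,.14],186.5,0,1)"
```

```text
29.628417634230573 2.276023325601947
[ 0.53780957 -0.14089396]
t 31.5 F [-0.5 -1.4  7.6] op 0.267 tool pt [0.5315 0.3778 0.0286] yaw/tilt err deg [0.04 0.09 0.03]
turn/row [0.0008, 0.0015, 0.0006]
[[5.26, -51.6, -11.18]]
```

Request:
step_arm(
  targets=[
    [[0, 0, -1.5], [0, 0, 0], 1.9],
    [[0, 0, -4], [0, 0, 0], 1.9],
    [[0, 0, -4.2], [0, 0, 0], 1.9],
    [[0.3, -2.6, -1.5], [0, 0, 0], 1.9],
    [[0.5, -5, 0], [0, 0, 0], 1.9],
    [[0.5, -5, 0], [0, 0, 0], 1.9],
    [[0.5, -5, 0], [0, 0, 0], 1.9],
    [[0.5, -5, 0], [0, 0, 0], 1.9],
    [[0.5, -5, 0], [0, 0, 0], 1.9],
    [[0.5, -5, 0], [0, 0, 0], 1.9],
  ],
)

```text
clock: 32.75
ee_pos: [0.535, 0.0483, 0.1113]
tool_rot: [-0.179, 3.136, -0.0]
ft_force: [1.2, -0.8, -1.0]
opening: 0.262
gripper_force: 29.7
```

Request:
step_arm(
  targets=[
    [[0.5, -5, 0], [0, 0, 0], 1.9],
    [[0.5, -5, 0], [0, 0, 0], 1.9],
    [[0.5, -4.5, 0], [0, 0, 0], 1.9],
    [[0.4, -3, 0], [0, 0, 0], 1.9],
    [[0, -1.5, 0], [0, 0, 0], 1.9],
    [[0, 0, 0], [0, 0, 0], 1.9],
    [[0, 0, 0], [0, 0, 0], 1.9],
  ],
)

```text
clock: 33.62
ee_pos: [0.5377, -0.1401, 0.1105]
tool_rot: [0.18, -3.136, -0.0]
ft_force: [-0.5, 0.1, -1.0]
opening: 0.263
gripper_force: 29.7
```

```bash
python3 -c "
from h import *
s=arm.state(); print(s['gripper_force'],s['opening']*8.54)
Q=slot(.034,-.04); plan([*Q,.0526],186.5,0,1)"
```

```text
29.661994570924435 2.2502387042949836
t 33.62 F [-0.5  0.1 -1. ] op 0.263 tool pt [ 0.5377 -0.1401  0.1395] yaw/tilt err deg [ 0.02 -0.03  0.08]
turn/row [0.0003, -0.0005, 0.0014]
[[-0.01, -0.09, 8.69]]
```

Request:
step_arm(
  targets=[
    [[0, -0.09, 2], [0, 0, 0], 1.9],
    [[0, 0, 2.5], [0, 0, 0], 1.9],
    [[0, 0, 2.2], [0, 0, 0], 1.9],
    [[0, 0, 1], [0, 0, 0], 1.9],
    [[0, 0, 0.5], [0, 0, 0], 1.9],
    [[0, 0, 0.3], [0, 0, 0], 1.9],
    [[0, 0, 0.1], [0, 0, 0], 1.9],
    [[0, 0, 0], [0, 0, 0], 1.9],
  ],
)

```text
clock: 34.62
ee_pos: [0.5381, -0.1421, 0.0249]
tool_rot: [-0.179, 3.136, -0.0]
ft_force: [-0.3, -1.0, -1.8]
opening: 0.258
gripper_force: 29.7
```

Request:
step_arm(
  targets=[
    [[0, 0, 0.08], [0, 0, 0], 1.9],
    [[0, 0, 0], [0, 0, 0], 1.9],
  ],
)

```text
clock: 34.88
ee_pos: [0.5379, -0.1421, 0.0238]
tool_rot: [0.179, -3.136, 0.0]
ft_force: [0.3, -0.6, -0.7]
opening: 0.264
gripper_force: 29.7
```

Request:
step_arm(
  targets=[
    [[0, 0, 0.08], [0, 0, 0], 1.9],
    [[0, 0, 0], [0, 0, 0], 1.9],
  ],
)

```text
clock: 35.12
ee_pos: [0.5383, -0.1421, 0.0236]
tool_rot: [-0.179, 3.136, -0.0]
ft_force: [-1.4, 0.6, 6.9]
opening: 0.263
gripper_force: 30.4
```

```bash
python3 -c "
from h import *
plan([.5275,.183,.15],76.5+90,0,8,start=([.538,-.1421,.15],186.5,0))"
```

```text
t 35.12 F [-1.4  0.6  6.9] op 0.263 tool pt [ 0.538  -0.1421  0.15  ] yaw/tilt err deg [-0. -0. 20.]
turn/row [-0.0, -0.0, 0.0436]
[[-0.33, 4.05, 0.0], [-0.15, 4.06, -0.0], [0.02, 4.07, 0.0], [0.2, 4.06, -0.0], [0.38, 4.05, 0.0], [0.56, 4.03, 0.0], [0.73, 4.0, 0.0], [0.9, 3.96, -0.0]]
```

Request:
step_arm(
  targets=[
    [[0, 0, 0], [0, 0, 0], 2.6],
    [[0, 0, 0], [0, 0, 0], 3.2],
    [[0, 0, 0], [0, 0, 0], 3.6],
    [[0, 0, -2], [0, 0, 0], 3.6],
    [[0, 0, -4], [0, 0, 0], 3.6],
    [[0, 0, -4], [0, 0, 0], 3.8],
    [[0, 0, 0], [0, 0, 0], 4],
  ],
)

```text
clock: 36.0
ee_pos: [0.5401, -0.1426, 0.1259]
tool_rot: [-0.179, 3.131, -0.003]
ft_force: [-0.7, 0.7, 0.6]
opening: 0.466
gripper_force: 0.0
```

```bash
python3 -c "
from h import *
plan([.5275,.183,.15],76.5,0,11)"
```

```text
t 36.0 F [-0.7  0.7  0.6] op 0.466 tool pt [ 0.5399 -0.1426  0.1549] yaw/tilt err deg [  0.2    0.34 110.03]
turn/row [0.0003, 0.0005, 0.1746]
[[-0.22, 2.95, 0.04], [0.29, 2.95, 0.04], [0.8, 2.85, 0.04], [1.28, 2.67, 0.04], [1.73, 2.41, 0.04], [2.12, 2.07, 0.04], [2.45, 1.67, 0.04], [2.7, 1.22, 0.04], [2.87, 0.73, 0.04], [2.96, 0.22, 0.04], [2.95, -0.29, 0.04]]
```

Request:
step_arm(
  targets=[
    [[-0.22, 2.95, 0.04], [0, 0, 0.1746], 4],
    [[0.29, 2.95, 0.04], [0, 0, 0.1746], 4],
    [[0.8, 2.85, 0.04], [0, 0, 0.1746], 4],
    [[1.28, 2.67, 0.04], [0, 0, 0.1746], 4],
    [[1.73, 2.41, 0.04], [0, 0, 0.1746], 4],
    [[2.12, 2.07, 0.04], [0, 0, 0.1746], 4],
    [[2.45, 1.67, 0.04], [0, 0, 0.1746], 4],
    [[2.7, 1.22, 0.04], [0, 0, 0.1746], 4],
    [[2.87, 0.73, 0.04], [0, 0, 0.1746], 4],
    [[2.96, 0.22, 0.04], [0, 0, 0.1746], 4],
  ],
)

```text
clock: 37.25
ee_pos: [0.5256, 0.1548, 0.1176]
tool_rot: [-2.294, -2.145, 0.003]
ft_force: [0.0, -0.6, 0.0]
opening: 0.473
gripper_force: 0.0
```

Request:
step_arm(
  targets=[
    [[2.95, -0.29, 0.04], [0, 0, 0.1746], 4],
    [[0, 0, 0], [0, 0, 0], 4],
    [[0, 0, 0], [0, 0, 0], 4],
  ],
)

```text
clock: 37.62
ee_pos: [0.5248, 0.1831, 0.1176]
tool_rot: [-2.464, -1.948, 0.003]
ft_force: [-0.2, 0.1, -0.3]
opening: 0.467
gripper_force: 0.0
```

```bash
python3 look.py p11.png; python3 - <<'E'
from h import *
s=arm.state(); print(s['qpos'])
c=grab('wrist'); W=wcloud(c); D=c['depth']
r=np.hypot(W[...,0]-.5275,W[...,1]-.183)
for nm,a,b in(('handle',.059,.075),('top',.04,.05)):
    m=(D>0)&(r<(.06 if nm=='handle' else .15))&(W[...,2]>a)&(W[...,2]<b); q=W[m]
    print(nm,len(q),np.median(q[:,2]).round(4),cv2.minAreaRect((q[:,:2]*1000).astype(np.float32)))
b=grab('top'); P=cloud(b)
for nm,a,h in(('foamtop',.036,.044),('all',.022,.044)):
    m=(b['depth']>0)&(np.hypot(P[...,0]-.4995,P[...,1]+.105)<.15)&(P[...,2]>a)&(P[...,2]<h); q=P[m]; print(nm,len(q),cv2.minAreaRect((q[:,:2]*1000).astype(np.float32)))
plan([.5275,.183,.15],76.5,0,1)
E
```

```text
scr 138 xy mid 0.0311 0.0424 ext 0.038 0.038 z 0.0729
long 52 xy mid 0.033 -0.0371 ext 0.022 0.022 z 0.071
short 64 xy mid -0.0346 0.0431 ext 0.023 0.025 z 0.0689
cube 118 xy mid -0.035 -0.0364 ext 0.032 0.036 z 0.0704
scr 186 xy mid 0.0333 0.0398 ext 0.037 0.037 z 0.0736
long 72 xy mid 0.0349 -0.0417 ext 0.023 0.023 z 0.0706
short 81 xy mid -0.034 0.0472 ext 0.024 0.038 z 0.0711
cube 187 xy mid -0.0343 -0.0395 ext 0.032 0.037 z 0.07
[ 3.13581925e-01  4.47897637e-01  1.84569699e+00 -2.33180923e-04
  8.49243713e-01  5.48639225e-01]
handle 1756 0.0678 ((528.82080078125, 183.56234741210938), (82.56916046142578, 13.374792098999023), 76.27362060546875)
top 31522 0.0443 ((527.783447265625, 182.50897216796875), (178.89605712890625, 164.7893524169922), 76.3246841430664)
foamtop 2301 ((500.73712158203125, -106.79122161865234), (146.47178649902344, 178.86361694335938), 6.6387834548950195)
all 4152 ((500.3884582519531, -106.1641845703125), (187.8024444580078, 194.5548553466797), 6.749667167663574)
t 37.83 F [0.4 0.5 0.7] op 0.468 tool pt [0.5254 0.1828 0.1473] yaw/tilt err deg [-0.03  0.02 -0.02]
turn/row [-0.0005, 0.0004, -0.0003]
('total', [0.07, 0.2, -0.27], 'x1 of', 1)
```

View pics/p11.png

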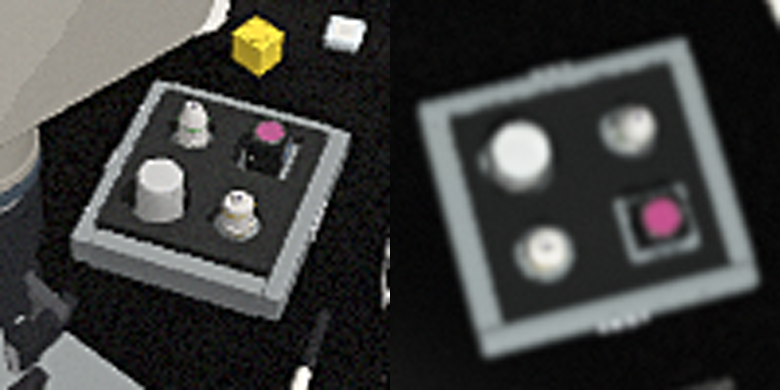

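All four optics stand in their recesses, with tops at about 0.070. Left panel: long (192,125), screw case (160,188), short (238,215), cube (268,150). Now the cover's handle.

Request:
step_arm(
  targets=[
    [[0.1, 0.24, 2.5], [0, 0, 0], 4],
    [[0, 0, 3], [0, 0, 0], 4],
    [[0, 0, 2], [0, 0, 0], 4],
    [[0, 0, 1], [0, 0, 0], 4],
    [[0, 0, 0.4], [0, 0, 0], 4],
    [[0, 0, 0], [0, 0, 0], 2.5],
    [[0, 0, 0], [0, 0, 0], 1.6],
    [[0, 0, 0], [0, 0, 0], 0.8],
    [[0, 0, 0], [0, 0, 0], 0.8],
    [[0, 0, 0], [0, 0, 0], 0.8],
  ],
  force=50,
)

```text
clock: 39.08
ee_pos: [0.5285, 0.1843, 0.0303]
tool_rot: [2.467, 1.944, 0.002]
ft_force: [-1.0, -0.5, 6.0]
opening: 0.15
gripper_force: 49.7
```

```bash
python3 -c "
from h import *
s=arm.state(); print(s['gripper_force'],s['opening']*8.54)
plan([.5275,.183,.058],76.5,0,1)
Q=[.5000,-.1055,.155]
plan(Q,96.6,0,8,start=([.528,.1832,.155],76.3,0))"
```

```text
49.71540570259094 1.2817358735563573
t 39.08 F [-1.  -0.5  6. ] op 0.15 tool pt [0.5285 0.1843 0.0593] yaw/tilt err deg [ 0.06 -0.03 -0.01]
turn/row [0.001, -0.0006, -0.0001]
[[-0.15, -0.07, 0.13]]
t 39.08 F [-1.  -0.5  6. ] op 0.15 tool pt [0.528  0.1832 0.155 ] yaw/tilt err deg [  0.    0.  -20.3]
turn/row [0.0, 0.0, -0.0443]
[[-3.59, 0.51, 0.0], [-3.61, 0.36, 0.0], [-3.62, 0.2, 0.0], [-3.63, 0.03, 0.0], [-3.62, -0.13, -0.0], [-3.61, -0.29, -0.0], [-3.6, -0.45, -0.0], [-3.57, -0.6, -0.0]]
```

Request:
step_arm(
  targets=[
    [[0, 0, -1], [0, 0, 0], 0.8],
    [[0, 0, -2.5], [0, 0, 0], 0.8],
    [[0, 0, -3.5], [0, 0, 0], 0.8],
    [[0, 0, -3.5], [0, 0, 0], 0.8],
    [[0, 0, 0], [0, 0, 0], 0.8],
    [[0, 0, 0], [0, 0, 0], 0.8],
  ],
)

```text
clock: 39.83
ee_pos: [0.5272, 0.1839, 0.1338]
tool_rot: [-2.467, -1.944, 0.002]
ft_force: [0.6, -0.0, -3.0]
opening: 0.15
gripper_force: 49.1
```

Request:
step_arm(
  targets=[
    [[-2, 0.3, 0], [0, 0, -0.025], 0.8],
    [[-3.6, 0.45, 0], [0, 0, -0.044], 0.8],
    [[-3.62, 0.3, 0], [0, 0, -0.044], 0.8],
    [[-3.63, 0.15, 0], [0, 0, -0.044], 0.8],
    [[-3.63, 0, 0], [0, 0, -0.044], 0.8],
    [[-3.62, -0.15, 0], [0, 0, -0.044], 0.8],
    [[-3.6, -0.3, 0], [0, 0, -0.044], 0.8],
    [[-3, -0.4, 0], [0, 0, -0.044], 0.8],
    [[-1.5, -0.2, 0], [0, 0, -0.02], 0.8],
    [[0, 0, 0], [0, 0, 0], 0.8],
  ],
)

```text
clock: 41.08
ee_pos: [0.5047, -0.0988, 0.1331]
tool_rot: [-2.088, -2.344, 0.003]
ft_force: [-0.1, 0.2, -2.2]
opening: 0.151
gripper_force: 49.1
```

```bash
cat > cov.py <<'E'
from h import *
s=arm.state(); print(s['gripper_force'],s['opening']*8.54)
plan([.500,-.1055,.16],96.6,0,1)
M=Ro.from_rotvec(s['tool_rot']).as_matrix(); z0=s['ee_pos'][2]
for n,f in(('wrist',wcloud),('top',cloud),('side',cloud)):
    c=grab(n); W=f(c); D=c['depth']; zt=z0+.0147
    m=(D>0)&(np.hypot(W[...,0]-s['ee_pos'][0],W[...,1]-s['ee_pos'][1])<.13)&(abs(W[...,2]-zt)<.006)
    q=W[m]
    if len(q)<50: print(n,len(q)); continue
    A=np.c_[q[:,:2]-q[:,:2].mean(0),np.ones(len(q))]; k=np.linalg.lstsq(A,q[:,2],rcond=None)[0]
    print(n,len(q),'z',k[2].round(4),'slope deg',np.degrees(k[:2]).round(2),cv2.minAreaRect((q[:,:2]*1000).astype(np.float32)))
E
python3 cov.py
```

```text
49.055215716362 1.2899371547322527
t 41.08 F [-0.1  0.2 -2.2] op 0.151 tool pt [ 0.5048 -0.0988  0.1621] yaw/tilt err deg [-0.16 -0.05 -0.  ]
turn/row [-0.0029, -0.0008, -0.0]
[[-0.61, -0.54, 0.21]]
wrist 50837 z 0.147 slope deg [-0.21  0.01] ((504.561767578125, -100.46128845214844), (164.60311889648438, 177.90309143066406), 6.53693962097168)
top 1243 z 0.1483 slope deg [-0.22 -0.21] ((498.9073791503906, -42.24720001220703), (163.99502563476562, 62.94385528564453), 6.64735221862793)
side 1883 z 0.1476 slope deg [-0.1  -0.15] ((504.3428649902344, -97.26412963867188), (165.052734375, 180.3957977294922), 6.417470932006836)
```

Request:
step_arm(
  targets=[
    [[-0.3, -0.3, 0], [0, 0, 0], 0.8],
    [[-0.25, -0.22, 0], [0, 0, 0], 0.8],
    [[0, 0, 0.5], [0, 0, 0], 0.8],
    [[0, 0, 0.5], [0, 0, 0], 0.8],
    [[0, 0, 0.5], [0, 0, 0], 0.8],
    [[0, 0, 0], [0, 0, 0], 0.8],
    [[0, 0, 0], [0, 0, 0], 0.8],
  ],
)

```text
clock: 42.1
ee_pos: [0.5014, -0.1043, 0.1195]
tool_rot: [-2.087, -2.348, 0.0]
ft_force: [0.1, -0.4, -2.0]
opening: 0.15
gripper_force: 49.0
```

```bash
python3 cov.py; python3 - <<'E'
from h import *
# ledge of the tray as the wrist and side see it under the raised cover
for n,f in(('wrist',wcloud),('top',cloud)):
    c=grab(n); W=f(c); D=c['depth']; m=(D>0)&(np.hypot(W[...,0]-.5,W[...,1]+.1055)<.15)&(abs(W[...,2]-.03)<.006); q=W[m]
    if len(q)>30:
        C,S=np.cos(CY),np.sin(CY); x=C*(q[:,0]-.5)+S*(q[:,1]+.1055); y=-S*(q[:,0]-.5)+C*(q[:,1]+.1055); print(n,len(q),'ledge ext in case axes',x.min().round(4),x.max().round(4),y.min().round(4),y.max().round(4))
E
```

```text
48.98776173591614 1.2818240832795704
t 42.1 F [ 0.1 -0.4 -2. ] op 0.15 tool pt [ 0.5014 -0.1043  0.1485] yaw/tilt err deg [-0.01  0.    0.12]
turn/row [-0.0002, 0.0001, 0.002]
[[-0.1, -0.15, -1.15]]
wrist 50799 z 0.1333 slope deg [-0.04 -0.02] ((501.3802185058594, -106.17658996582031), (164.39938354492188, 178.3560028076172), 6.691150188446045)
top 1278 z 0.1346 slope deg [ 0.04 -0.27] ((495.378662109375, -48.55205535888672), (164.91226196289062, 65.2746810913086), 5.784518241882324)
side 1849 z 0.1338 slope deg [ 0.02 -0.16] ((500.7182312011719, -103.51011657714844), (164.91659545898438, 182.72476196289062), 6.538523197174072)
wrist 589 ledge ext in case axes -0.0891 0.0883 0.0934 0.0965
top 407 ledge ext in case axes -0.0899 0.0887 0.0358 0.0965
```

The cover is level and within 2 mm of the case centre. Lowering.

Request:
step_arm(
  targets=[
    [[0, -0.15, 0], [0, 0, 0], 0.8],
    [[0, 0, 0.8], [0, 0, 0], 0.8],
    [[0, 0, 0.9], [0, 0, 0], 0.8],
    [[0, 0, 0.9], [0, 0, 0], 0.8],
    [[0, 0, 0.9], [0, 0, 0], 0.8],
    [[0, 0, 0.9], [0, 0, 0], 0.8],
    [[0, 0, 0.6], [0, 0, 0], 0.8],
    [[0, 0, 0.3], [0, 0, 0], 0.8],
    [[0, 0, 0], [0, 0, 0], 0.8],
  ],
)

```text
clock: 43.48
ee_pos: [0.4998, -0.1045, 0.0664]
tool_rot: [-2.087, -2.348, 0.0]
ft_force: [0.1, -0.9, -1.5]
opening: 0.146
gripper_force: 49.0
```

```bash
python3 cov.py
```

```text
49.008938670158386 1.2432934247164136
t 43.48 F [ 0.1 -0.9 -1.5] op 0.146 tool pt [ 0.4998 -0.1045  0.0954] yaw/tilt err deg [-0.02  0.    0.12]
turn/row [-0.0004, 0.0001, 0.0021]
[[-0.1, 0.0, -6.46]]
wrist 50784 z 0.0803 slope deg [-0.06 -0.02] ((499.72119140625, -106.29229736328125), (164.5464630126953, 178.26638793945312), 6.6694769859313965)
top 1156 z 0.0816 slope deg [-0.04 -0.03] ((493.7717590332031, -46.885337829589844), (165.1199493408203, 62.63050079345703), 5.310872554779053)
side 1741 z 0.0809 slope deg [ 0.12 -0.16] ((499.27044677734375, -103.79940795898438), (165.1917724609375, 180.4274444580078), 6.77410888671875)
```

Free so far: level, with no side force, and 5–6 mm to go.

Request:
step_arm(
  targets=[
    [[0, 0, 0.2], [0, 0, 0], 0.8],
    [[0, 0, 0.2], [0, 0, 0], 0.8],
    [[0, 0, 0.1], [0, 0, 0], 0.8],
    [[0, 0, 0], [0, 0, 0], 0.8],
  ],
)

```text
clock: 44.12
ee_pos: [0.4997, -0.1045, 0.0614]
tool_rot: [-2.087, -2.347, 0.001]
ft_force: [0.1, 0.6, -2.9]
opening: 0.153
gripper_force: 49.0
```

Request:
step_arm(
  targets=[
    [[0, 0, 0.1], [0, 0, 0], 0.8],
    [[0, 0, 0], [0, 0, 0], 0.8],
  ],
)

```text
clock: 44.38
ee_pos: [0.4998, -0.1045, 0.0604]
tool_rot: [-2.087, -2.348, 0.0]
ft_force: [-0.3, 0.1, -1.2]
opening: 0.154
gripper_force: 49.1
```

Request:
step_arm(
  targets=[
    [[0, 0, 0.08], [0, 0, 0], 0.8],
    [[0, 0, 0], [0, 0, 0], 0.8],
  ],
)

```text
clock: 44.62
ee_pos: [0.4999, -0.1045, 0.0603]
tool_rot: [2.087, 2.348, -0.0]
ft_force: [-2.4, -0.0, 4.9]
opening: 0.147
gripper_force: 50.1
```

Contact exactly at the expected height. Releasing.

Request:
step_arm(
  targets=[
    [[0, 0, 0], [0, 0, 0], 1.6],
    [[0, 0, 0], [0, 0, 0], 2.4],
    [[0, 0, 0], [0, 0, 0], 3.2],
    [[0, 0, -1.5], [0, 0, 0], 3.2],
    [[0, 0, -3], [0, 0, 0], 3.2],
    [[0, 0, -4], [0, 0, 0], 3.2],
    [[0, 0, -5], [0, 0, 0], 3.2],
    [[0, 0, -3], [0, 0, 0], 3.2],
    [[0, 0, 0], [0, 0, 0], 3.2],
    [[0, 0, 0], [0, 0, 0], 3.2],
  ],
)

```text
clock: 45.88
ee_pos: [0.4993, -0.1043, 0.2245]
tool_rot: [-2.087, -2.347, 0.001]
ft_force: [-0.4, -0.1, -1.4]
opening: 0.375
gripper_force: 0.0
```

```bash
python3 - <<'E'
from h import *
ims=[]
for n,f in(('wrist',wcloud),('side',cloud),('top',cloud)):
    c=grab(n); W=f(c); D=c['depth']; r=np.hypot(W[...,0]-.5,W[...,1]+.106); ims.append(c['color'])
    m=(D>0)&(r<.125)&(abs(W[...,2]-.075)<.006); q=W[m]
    if len(q)<50: print(n,len(q)); continue
    A=np.c_[q[:,:2]-q[:,:2].mean(0),np.ones(len(q))]; k=np.linalg.lstsq(A,q[:,2],rcond=None)[0]
    print(n,len(q),'z',k[2].round(4),'slope deg',np.degrees(k[:2]).round(2),cv2.minAreaRect((q[:,:2]*1000).astype(np.float32)))
cv2.imwrite('pics/fin.png',np.hstack([cv2.resize(ims[1][60:340,120:400],(400,400)),cv2.resize(ims[2][90:300,90:410],(400,400))]))
E
```

```text
wrist 21137 z 0.0743 slope deg [ 0.   -0.02] ((499.8716125488281, -105.94144439697266), (165.07919311523438, 178.5904998779297), 6.574017524719238)
side 2132 z 0.0746 slope deg [-0.02 -0.04] ((498.9541320800781, -104.4843521118164), (164.69313049316406, 181.89344787597656), 6.883738040924072)
top 1500 z 0.0754 slope deg [-0.04 -0.27] ((494.8636474609375, -59.69671630859375), (163.64190673828125, 85.21881103515625), 6.460199356079102)
```

View pics/fin.png

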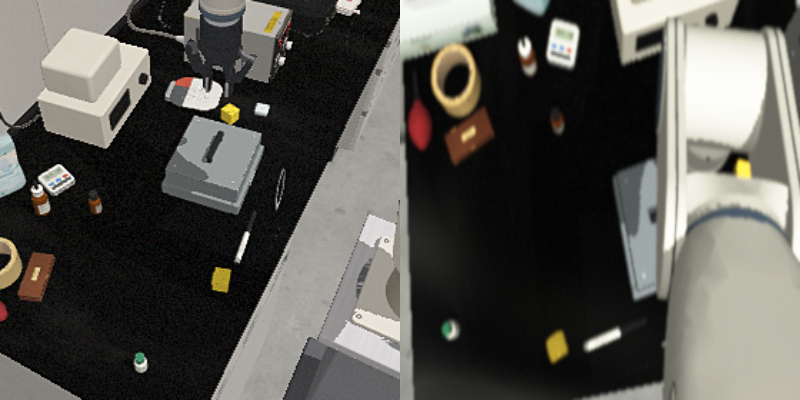

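The cover sits flat on the tray (left panel (212,160)): top at 0.0745 m, slope under 0.1° in the wrist and side views, centred. The oil bottle (95,202), mountant bottle (140,362) and coverslip box (262,109) are standing where they were.

```bash
python3 -c "
from workcell import arm
print(arm.job_done())"
```

```text
the job is handed in; nothing more can be done
None
```

I packed all four optics and seated the cover level on the ledge, then handed the job in at about 46 s; the bottles and coverslip box weren't moved, but I knocked the short objective over on my first grasp and had to right it before packing.

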